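Put four bench things back on their own rests

ROBOT

A 6-joint arm with a two-finger parallel gripper is mounted at the origin on a cart in front of the work surface, level with it; the furniture and walls round the work are solid. World frame = base frame: x ahead of the robot, y to its left, z up, the work surface at z = 0. Lengths are in m, angles in rad, forces in N, time in s.
With the tool pointing down it reaches from about 0.25 to 0.725 m from the base axis. Payload 4 kg.
Tool frame: the origin (TCP) lies midway between the tips of the shut fingers; the grasp point (between the pads) lies 19 mm behind it; y points along the fingers, z is the direction in which the jaws open and shut, and the axes are right-handed (so a half turn about y gives the same grasp; the last joint's range is limited). The gripper opens to 85 mm and grips with 20 to 120 N. Pads are 22 mm wide; open, the fingers measure 114 mm over their backs; the gripper's body (76 mm by 85 mm) begins 54 mm behind the grasp point. The pads swing forward as they close: fully open they stand 13 mm farther back than shut.
Start: joints at [-1.335, 0.241, 0.005, 1.335, 0, 1.571], TCP at [0.117, -0.486, 0.231] pointing down, gripper open.
Joint ranges: [-2.72, 2.72], [-1.05, 1.87], [-1.09, 1.28], [-1.99, 2.15], [-1.42, 1.44], [-3.14, 3.14]. Speed limits (rad/s): [2.79, 2.79, 3.14, 3.14, 3.14, 3.14].

INTERFACE

Orientations are given as a unit quaternion [x, y, z, w].
In Python, from workcell import bot gives the robot as it stands. The module is installed in compiled form; this text tells all that it offers.
- The arm moves only by the shell command python3 -m handwheel 'ROWS' [OPENING]. ROWS is JSON, a list of rows, each a list of 6 numbers: the shift along the tool's x, y, z in units of 25 mm (1.0 is 25 mm), then the turn, a rotation vector about the tool's x, y, z in units of 10 degrees (1.0 is 10 degrees). A call has exactly 5 rows; each row is the pose to reach, as a shift and turn from the pose commanded when the call began, along the tool's axes at that moment; what a row does not reach only later rows make up. A row lasts 1/8 s, in which the tool goes at most 62.5 mm and 10.7 degrees, less where a joint would pass 70% of its speed; a pose out of reach is approached as far as the arm can. A call with a gripper value outside its range is refused whole. OPENING is the gripper command: -1 is shut, 1 is fully open, values between are in proportion, set as the call begins (- or left out, the last holds). The fingers move at their own pace and stop on an object; the grip force is fixed at half the most. Time passes only in rows, so rows that repeat a pose let the fingers close, or fill a call up. It gives the time, the measured TCP pose, the force and the opening at its end, in the units of the state.
- bot.get_obs(): the state, without advancing time (a new reading comes with each control period).
- bot.camera(name): name is "side" or "top" or "wrist"; returns a dict with "color" (420x560x3 uint8, red, green, blue), "fx", "fy", "cx", "cy" (pixels), "rvec" (rotation vector, rad) and "tvec" (3), from world to camera coordinates, as OpenCV has them. Camera axes: x right, y down, z forward; pixel columns grow to the right and rows downward; lengths in m; the calibration is good to about 2 mm. A picture is of the moment at which its call begins. There is no depth.
- bot.job_done(): hands the job in, once; it reports no verdict.
The state is a dict: "clock": time; "joint_pos": joint angles; "joint_vel": joint speeds; "tau": joint torques, N m; "eef_pos": TCP position; "tool_rot": TCP orientation; "ft_force": force on the tool from outside, world axes, zero at the start; "ft_torque": the same for the moment, N m; "grip_width": finger opening in m.
Only numpy, scipy, OpenCV 4.12 (cv2) and the standard library are available. Lean on these libraries where they do the work, as an engineer would, in place of code of your own. Each camera call takes 0.05 s, during which the arm holds its last target.

TASK

Four things stand on each other's wooden rests: put each back on the dark rest made for it - the upright sanding drum on the round rest, the glass lump on the square one, the cast saddle block on the short oblong one and the bur stand on the long oblong one. Set each neatly in the middle of its rest, the saddle block and bur stand lined up lengthways with theirs either way round, and never tip any of them over. The empty plywood board is free for putting things down on the way.

Things in the scene. Friction and masses are not known exactly. Their poses are not given: they have to be found in the camera images.
- drum: Sanding drum standing on end: plain dark grey cylinder, 33 mm diameter, 52 mm tall, about 70 g. Origin on its axis at the centre of the foot, z up. May face any way.
- glass: Lump of pale green glass, a rounded block 38 x 42 mm (along its x, y) and 39 mm tall, about 190 g. Origin at the centre of the underside, z up. May face any way.
- saddle: Grey cast saddle block with a round dip in its top, about 260 g: 28 mm thick along its x (two flat parallel faces, take it by these), 56 mm long along its y. It is only 15 mm high in the middle (y = -8 to +4 mm), 29 mm high at the -y end and 42 mm at the taller +y end (the tall horn spans y = +10 to +28 mm). Origin at the centre of the underside, z up.
- burs: Bur stand: ash wood block 45 mm wide along its x, 85 mm long along its y and 24 mm high, with small steel burs standing upright in its top up to 53 mm above the underside; about 220 g. Take it by the block's two long sides. Origin at the centre of the underside, z up.
- round_rest: Dark wooden round rest, 72 mm diameter, 12 mm thick, flat top without rim, fixed to the bench; origin at the centre of its underside (bench level), z up, top face at z = 12 mm. Home of the drum.
- square_rest: Dark wooden square rest, 70 x 70 mm, 12 mm thick, flat top without rim, fixed to the bench; origin at the centre of its underside (bench level), z up, top face at z = 12 mm. Home of the glass lump.
- short_rest: Dark wooden short oblong rest, 48 mm along x, 80 mm along its long side y, 12 mm thick, flat top without rim, fixed to the bench; origin at the centre of its underside (bench level), z up, top face at z = 12 mm. Home of the saddle block.
- long_rest: Dark wooden long oblong rest, 64 mm along x, 112 mm along its long side y, 12 mm thick, flat top without rim, fixed to the bench; origin at the centre of its underside (bench level), z up, top face at z = 12 mm. Home of the bur stand.
- spare_board: Pale plywood board 100 x 100 mm, 6 mm thick, flat and empty at the start, fixed to the bench; origin at the centre of its underside (bench level), z up, top face at z = 6 mm. Any of the things can be put down here on the way.
There are look-alikes about, which are no part of the job. Leave any blue look-alike of the saddle alone.

How it is judged:
By the outcome, as a careful person would: the job done as asked, in the order asked, and still so for the second after the job is handed in, with the robot touching nothing.
It also fails if it takes over 138 s, if anything falls off the work surface, if the arm or the gripper's body presses on something with over 40 N, if the wrist force passes 120 N, or if a joint passes its speed limit or range.

## Working session

There is one attempt and no reset: what is moved stays moved. The work goes in short steps, Python scripts to look and compute and a shell command to move; the robot and the scene stay as the last step left them, time stands still between calls to the robot, and variables do not carry over. Pictures are saved under pics/ and viewed, and the job is handed in when it is done.

```bash
ls; mkdir -p pics; python3 - <<'E'
from workcell import bot
import cv2,json
o=bot.get_obs()
print({k:(v if not hasattr(v,'tolist') else v.tolist()) for k,v in o.items()})
for n in ["top","side","wrist"]:
    c=bot.camera(n)
    cv2.imwrite(f"pics/{n}0.png",c["color"][:,:,::-1])
    print(n,c["fx"],c["fy"],c["cx"],c["cy"],c["rvec"],c["tvec"])
E
```

```text
pics
{'clock': 0.0, 'joint_pos': [-1.3350077754059588, 0.24143941221839538, 0.003740052401467485, 1.335200289792646, -1.7802426957931195e-05, 1.5707992336230834], 'joint_vel': [0.00024814464997499483, 0.00034969958344616494, -0.00016793641454705493, -0.0005995005473839884, 0.0017196985597280334, 0.0002305811014608246], 'tau': [0.001123946531151887, -37.23183989524841, 25.24073302745819, 0.017132980283349752, 0.00012022024293401046, 2.3575087482186063e-06], 'eef_pos': [0.11665361429634458, -0.48555868204726554, 0.23040579584909415], 'tool_rot': [-0.08326352183979445, 0.7029358765469828, -0.701460407797059, 0.08307608372535875], 'ft_force': [0.05731455188471144, 0.4391219378383482, -0.4966597310554249], 'ft_torque': [-0.019216142935014786, 0.016420232153659283, -0.009006118171150141], 'grip_width': 0.08535511770483682}
top 420.2120279687926 420.2120279687926 282.6112744778587 211.197444377325 [ 2.17420363 -2.18184196  0.09090811] [-0.04237589  0.49654856  0.86603555]
side 439.6508033020029 439.6508033020029 271.38307110263383 206.05376175069927 [ 0.63482003 -2.43501268  1.38776444] [0.41513252 0.20822816 0.74335639]
wrist 335.1650989936496 335.1650989936496 276.65700905103057 205.7746510085795 [-2.27828082  1.79442636  0.26547984] [-0.4987703  -0.03802883  0.3789426 ]
```

View pics/top0.png

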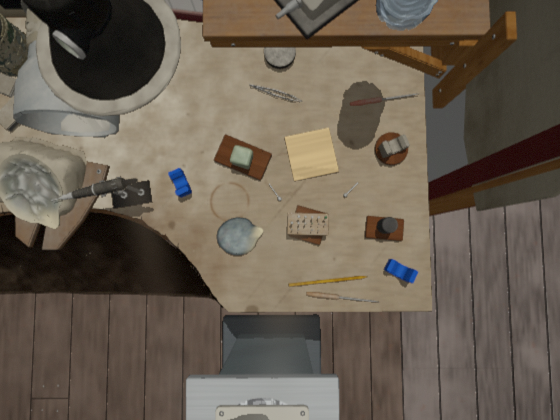

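View pics/side0.png

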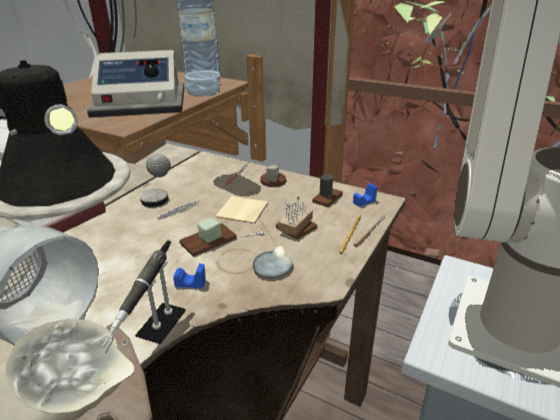

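View pics/wrist0.png

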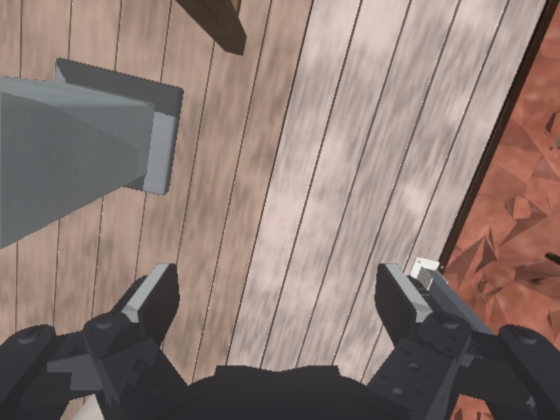

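```bash
python3 - <<'E'
import cv2
a=cv2.imread("pics/top0.png")
cv2.imwrite("pics/t0a.png",cv2.resize(a[115:265,205:345],None,fx=5,fy=4*1.0,interpolation=cv2.INTER_CUBIC) if 0 else cv2.resize(a[120:260,210:350],(800-200,600),interpolation=cv2.INTER_CUBIC))
cv2.imwrite("pics/t0b.png",cv2.resize(a[120:260,330:430],(429,600),interpolation=cv2.INTER_CUBIC))
s=cv2.imread("pics/side0.png")
cv2.imwrite("pics/s0a.png",cv2.resize(s[150:290,170:400],None,fx=3.4,fy=3.4,interpolation=cv2.INTER_CUBIC))
E
```

```text
(no output)
```

View pics/t0a.png

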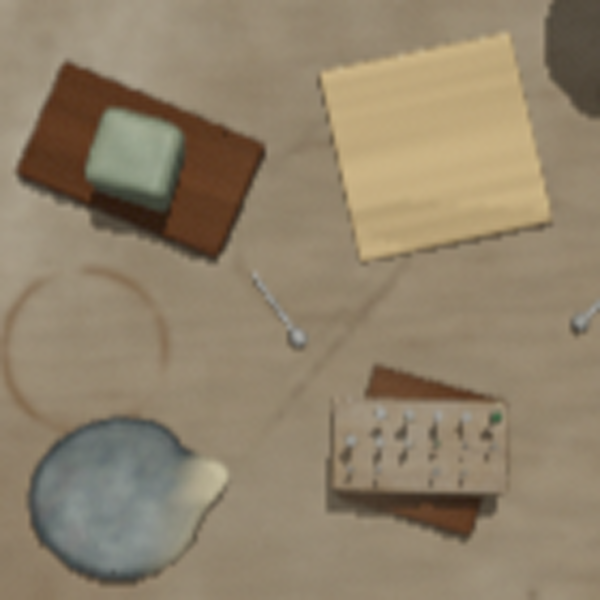

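View pics/t0b.png

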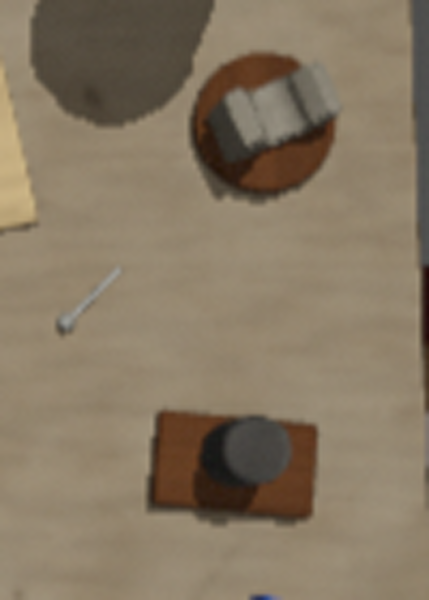

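View pics/s0a.png

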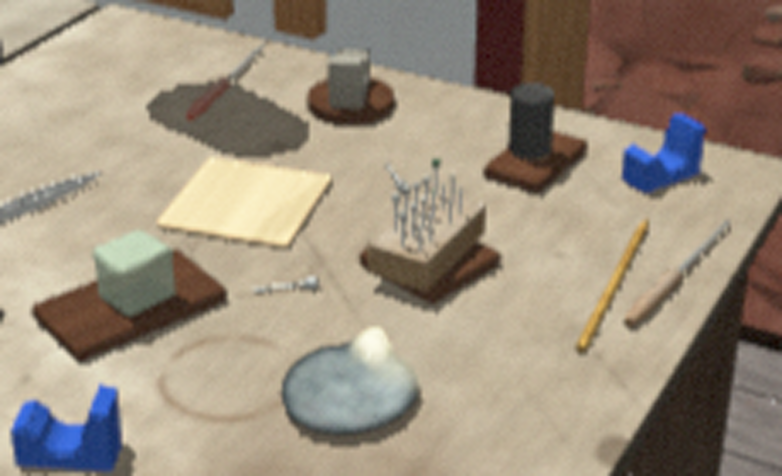

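```bash
cat > h.py <<'E'
import numpy as np, cv2
from scipy.spatial.transform import Rotation as R
def K(c): return np.array([[c["fx"],0,c["cx"]],[0,c["fy"],c["cy"]],[0,0,1.]])
def proj(c,P): return cv2.projectPoints(np.array(P,float).reshape(-1,3),np.array(c["rvec"]),np.array(c["tvec"]),K(c),None)[0].reshape(-1,2)
def cen(c):
    r=cv2.Rodrigues(np.array(c["rvec"]))[0]; return -r.T@np.array(c["tvec"])
def unproj(c,px,z):
    r=cv2.Rodrigues(np.array(c["rvec"]))[0]; C=cen(c)
    px=np.array(px,float).reshape(-1,2)
    d=np.c_[px,np.ones(len(px))]@np.linalg.inv(K(c)).T@r
    return C+d*((z-C[2])/d[:,2])[:,None]
TOP=dict(fx=420.2120279687926,fy=420.2120279687926,cx=282.6112744778587,cy=211.197444377325,rvec=[2.17420363,-2.18184196,0.09090811],tvec=[-0.04237589,0.49654856,0.86603555])
SIDE=dict(fx=439.6508033020029,fy=439.6508033020029,cx=271.38307110263383,cy=206.05376175069927,rvec=[0.63482003,-2.43501268,1.38776444],tvec=[0.41513252,0.20822816,0.74335639])
E
python3 - <<'E'
from h import *
np.set_printoptions(precision=4,suppress=True)
print(cen(TOP),cen(SIDE))
s=600/140
def A(p): return np.array(p)/s+[210,120]-0.5+0.5/s
def B(p): return np.array(p)/s+[330,120]-0.5+0.5/s
def rect(n,p,z):
    P=unproj(TOP,p,z)[:,:2]
    L=np.linalg.norm(np.roll(P,-1,0)-P,axis=1)
    e=np.roll(P,-1,0)-P
    print(n,P.mean(0),'sides',L,'yaw',np.degrees(np.arctan2(e[:,1],e[:,0])))
rect('long',A([(67,62),(265,148),(217,258),(18,172)]),.012)
rect('spare',A([(319,73),(509,35),(550,220),(365,260)]),.006)
rect('burs',A([(333,399),(508,402),(508,492),(333,492)]),.036)
rect('short',B([(158,410),(317,425),(311,515),(152,503)]),.012)
rect('glass',A([(100,105),(187,122),(167,205),(85,178)]),.051)
P=unproj(TOP,A([(375,366),(470,533)]),.012);d=P[1]-P[0];print('sq',P.mean(0),np.linalg.norm(d),np.degrees(np.arctan2(d[1],d[0])))
print('round',unproj(TOP,B([(264,121)]),.012)); print('drum',unproj(TOP,B([(257,451)]),.064))
E
```

```text
[ 0.4218 -0.0447  0.9047] [0.088  0.6669 0.562 ]
long [0.6149 0.0416] sides [0.1095 0.0608 0.1093 0.0613] yaw [-113.9816  156.6472   66.2575  -23.2545]
spare [ 0.6225 -0.1068] sides [0.0988 0.0974 0.0956 0.0988] yaw [ -78.6956 -168.4517  102.104    13.3591]
burs [ 0.4689 -0.096 ] sides [0.0847 0.0435 0.0843 0.045 ] yaw [-91.1883 179.2792  89.7997  -0.2527]
short [ 0.4612 -0.2601] sides [0.0792 0.0448 0.0787 0.0463] yaw [-95.616  174.6178  85.4849  -4.8358]
glass [0.6101 0.0412] sides [0.0428 0.0416 0.0416 0.0363] yaw [-101.4307  166.7822   71.3959  -11.072 ]
sq [ 0.4687 -0.0983  0.012 ] 0.0951710544852804 -150.81073481097573
round [[ 0.6336 -0.2791  0.012 ]]
drum [[ 0.4646 -0.2582  0.064 ]]
```

```bash
cat >> h.py <<'E'
def desired(a):
    y=np.array([0,0,-1.]); z=np.array([np.cos(a),np.sin(a),0]); x=np.cross(y,z)
    return R.from_matrix(np.c_[x,y,z])
def go(bot,x,y,z,adeg,opts=True):
    o=bot.get_obs(); p=np.array(o["eef_pos"]); r=R.from_quat(o["tool_rot"])
    best=None
    for k in (0,180):
        t=desired(np.radians(adeg+k)); w=(r.inv()*t).as_rotvec(degrees=True)
        s=r.inv().apply(np.array([x,y,z])-p)/0.025
        print('opt',adeg+k,'row',np.round(np.r_[s,w/10],3),'j6',round(o["joint_pos"][5],2))
def st(bot):
    o=bot.get_obs(); r=R.from_quat(o["tool_rot"]).as_matrix()
    print('t',round(o["clock"],2),'p',np.round(o["eef_pos"],4),'a',round(np.degrees(np.arctan2(r[1,2],r[0,2])),2),'ydir',np.round(r[:,1],3),'j',np.round(o["joint_pos"],2),'w',round(o["grip_width"],4),'F',np.round(o["ft_force"],1))
E
python3 - <<'E'
from h import *
from workcell import bot
st(bot)
c=bot.camera("wrist"); o=bot.get_obs()
r=R.from_quat(o["tool_rot"]); 
print('cam in tool',r.inv().apply(cen(c)-o["eef_pos"])); 
Rc=cv2.Rodrigues(np.array(c["rvec"]))[0].T; print((r.inv().as_matrix()@Rc).round(3))
go(bot,.57,.03,.25,-12); go(bot,.57,.03,.25,78)
E
```

```text
t 0.15 p [ 0.1167 -0.4857  0.2306] a -76.49 ydir [-0.     0.002 -1.   ] j [-1.33  0.24  0.    1.34  0.    1.57] w 0.0856 F [-0.9 -0.6  0.4]
cam in tool [-0.07331442 -0.14281363 -0.00079734]
[[-0.001  0.957  0.289]
 [-0.001 -0.289  0.957]
 [ 1.     0.     0.001]]
opt -12 row [-2.2450e+01 -7.5000e-01 -1.5827e+01  6.0000e-03 -6.4490e+00 -4.0000e-03] j6 1.57
opt 168 row [-2.2450e+01 -7.5000e-01 -1.5827e+01  5.0000e-03  1.1551e+01  7.0000e-03] j6 1.57
opt 78 row [-2.2450e+01 -7.5000e-01 -1.5827e+01  2.0000e-03 -1.5449e+01 -1.0000e-02] j6 1.57
opt 258 row [-2.2450e+01 -7.5000e-01 -1.5827e+01  7.0000e-03  2.5510e+00  2.0000e-03] j6 1.57
```

```bash
python3 -m handwheel '[[-1.8,0,-1.3,0,-0.5,0],[-3.6,0,-2.5,0,-1,0],[-5.4,0,-3.8,0,-1.5,0],[-7.2,0,-5,0,-2,0],[-9,0,-6.3,0,-2.6,0]]' 1; python3 - <<'E'
from h import *
from workcell import bot
st(bot)
go(bot,.57,.03,.25,-12)
E
```

```text
clock: 0.82
eef_pos: [0.2997, -0.2791, 0.2313]
tool_rot: [0.24, -0.665, 0.665, -0.24]
ft_force: [-0.1, -0.4, -0.5]
grip_width: 0.0857
t 0.82 p [ 0.2997 -0.2791  0.2313] a -50.32 ydir [ 0. -0. -1.] j [-0.75  0.06 -0.21  1.3   0.    1.7 ] w 0.0857 F [-0.1 -0.4 -0.5]
opt -12 row [-1.6216e+01 -7.4600e-01 -2.6140e+00 -3.0000e-03 -3.8320e+00  0.0000e+00] j6 1.7
opt 168 row [-1.6216e+01 -7.4600e-01 -2.6140e+00 -0.0000e+00  1.4168e+01 -4.0000e-03] j6 1.7
```

```bash
python3 -m handwheel '[[-2,0,-0.3,0,-0.5,0],[-4.2,0,-0.7,0,-1,0],[-6.5,-0.2,-1,0,-1.6,0],[-8.8,-0.3,-1.4,0,-2.2,0],[-11,-0.5,-1.8,0,-2.7,0]]';  python3 -m handwheel '[[-1.1,-0.1,3.2,0,-0.3,0],[-2.2,-0.1,3.2,0,-0.6,0],[-2.2,-0.1,3.2,0,-1,0],[-2.2,-0.1,3.2,0,-1,0],[-2.2,-0.1,3.2,0,-1,0]]'; python3 - <<'E'
from h import *
from workcell import bot
st(bot)
c=bot.camera("wrist");cv2.imwrite("pics/w1.png",c["color"][:,:,::-1])
import pickle;pickle.dump(c,open("pics/w1.pkl","wb"))
E
```

```text
clock: 1.45
eef_pos: [0.4832, -0.0691, 0.2437]
tool_rot: [0.389, -0.591, 0.591, -0.389]
ft_force: [0.5, -0.9, -0.4]
grip_width: 0.0853
clock: 2.08
eef_pos: [0.5772, -0.0524, 0.2462]
tool_rot: [-0.438, 0.556, -0.555, 0.437]
ft_force: [0.1, 0.1, -0.2]
grip_width: 0.0854
t 2.08 p [ 0.5772 -0.0524  0.2462] a -13.57 ydir [-0.001 -0.    -1.   ] j [-0.09  0.4   0.26  1.44 -0.    1.72] w 0.0854 F [ 0.1  0.1 -0.2]
```

View pics/w1.png

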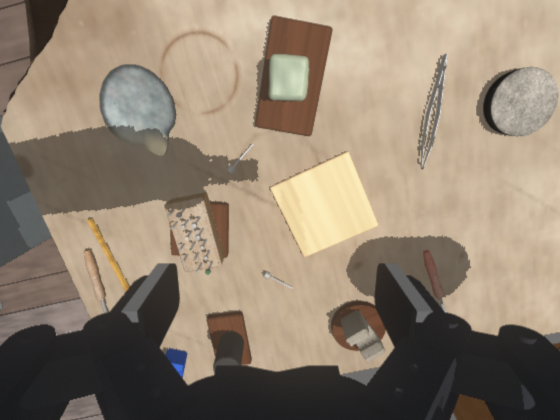

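```bash
python3 - <<'E'
import cv2
a=cv2.imread("pics/w1.png")
cv2.imwrite("pics/w1a.png",cv2.resize(a[10:140,250:340],None,fx=4.5,fy=4.5,interpolation=cv2.INTER_CUBIC))
cv2.imwrite("pics/w1b.png",cv2.resize(a[190:280,160:235],None,fx=6,fy=6,interpolation=cv2.INTER_CUBIC))
cv2.imwrite("pics/w1c.png",cv2.resize(a[290:380,200:390],None,fx=4,fy=4,interpolation=cv2.INTER_CUBIC))
E
```

```text
(no output)
```

View pics/w1a.png

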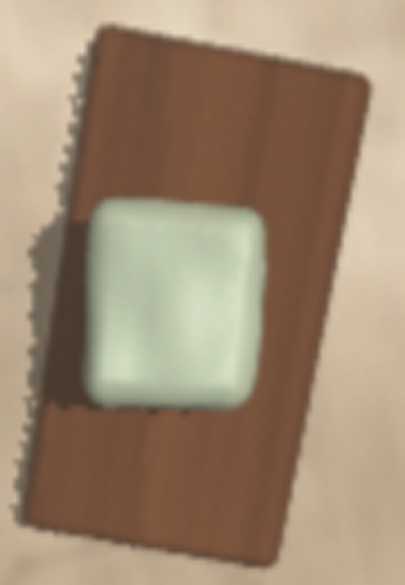

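View pics/w1b.png

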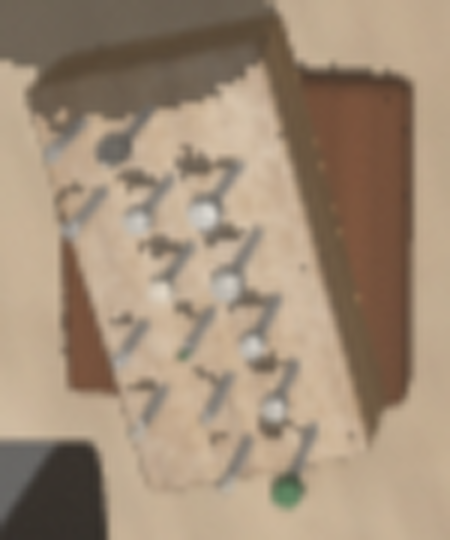

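View pics/w1c.png

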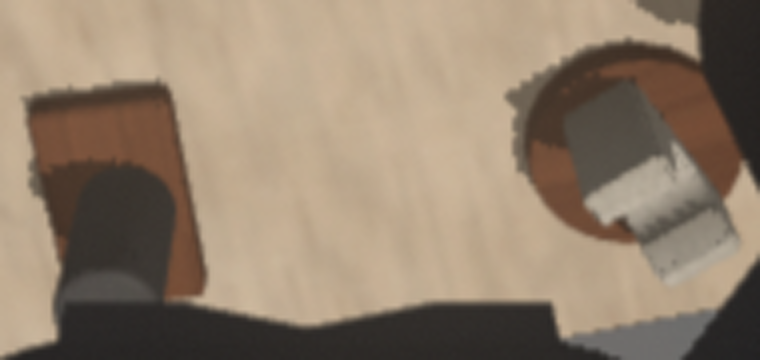

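```bash
python3 - <<'E'
from h import *
import pickle
np.set_printoptions(precision=4,suppress=True)
c=pickle.load(open("pics/w1.pkl","rb")); print(cen(c))
def rect(n,p,z):
    P=unproj(c,p,z)[:,:2]
    e=np.roll(P,-1,0)-P; L=np.linalg.norm(e,axis=1)
    print(n,P.mean(0),'sides',L,'yaw',np.degrees(np.arctan2(e[:,1],e[:,0])))
A=lambda p,s,o:(np.array(p,float)+.5)/s+o-.5
a=lambda p:A(p,4.5,[250,10]); b=lambda p:A(p,6,[160,190]); d=lambda p:A(p,4,[200,290])
rect('glass',a([(91,200),(266,206),(256,410),(84,406)]),.043)
rect('long',a([(96,24),(371,76),(275,567),(22,524)]),.012)
rect('spare',[(270,187),(348,153),(379,227),(304,256)],.006)
P=unproj(c,b([(32,88),(270,62),(368,450),(150,490)]),.036)
rect('burs',b([(32,90),(264,58),(370,450),(150,490)]),.036)
P=unproj(c,b([(411,83),(68,390)]),.012);q=P[1]-P[0];print('sq',P.mean(0),np.linalg.norm(q),np.degrees(np.arctan2(q[1],q[0])))
P=unproj(c,b([(411,83),(405,400)]),.012);q=P[1]-P[0];print('sq rightside',np.linalg.norm(q),np.degrees(np.arctan2(q[1],q[0])))
E
```

```text
[0.5943 0.0196 0.3892]
glass [0.6108 0.0408] sides [0.037  0.0411 0.0377 0.0415] yaw [ -15.3409 -104.9982  165.1967   74.0127]
long [0.6157 0.0416] sides [0.0627 0.11   0.0628 0.1102] yaw [ -23.1122 -113.156   157.0346   66.7641]
spare [ 0.623  -0.1083] sides [0.0976 0.0997 0.0983 0.0981] yaw [  10.5415  -77.8138 -170.3778  101.8249]
burs [ 0.4696 -0.097 ] sides [0.0433 0.0804 0.0442 0.0828] yaw [ -5.4451 -92.3737 177.7178  87.0144]
sq [ 0.4694 -0.0985  0.012 ] 0.0982204094667484 -151.60774416194292
sq rightside 0.06797720150303464 -106.97270100908328
```

```bash
python3 - <<'E'
from h import *
from workcell import bot
go(bot,.6108,.0408,.10,-15)
E
```

```text
opt -15 row [-3.946e+00  5.858e+00  4.320e-01  1.000e-03  1.430e-01  0.000e+00] j6 1.72
opt 165 row [-3.9460e+00  5.8580e+00  4.3200e-01  0.0000e+00 -1.7857e+01 -1.0000e-03] j6 1.72
```

```bash
python3 -m handwheel '[[-1.5,0.5,0.2,0,0.1,0],[-3.2,2,0.4,0,0.1,0],[-3.95,3.8,0.43,0,0.14,0],[-3.95,5.5,0.43,0,0.14,0],[-3.95,5.86,0.43,0,0.14,0]]' 1; python3 - <<'E'
from h import *
from workcell import bot
st(bot);go(bot,.6108,.0408,.013,-15)
c=bot.camera("wrist");cv2.imwrite("pics/w2.png",c["color"][:,:,::-1])
E
```

```text
clock: 2.75
eef_pos: [0.6083, 0.041, 0.0968]
tool_rot: [-0.433, 0.562, -0.559, 0.429]
ft_force: [-1.0, -0.0, -0.9]
grip_width: 0.0851
t 2.75 p [0.6083 0.041  0.0968] a -14.92 ydir [-0.007 -0.    -1.   ] j [ 0.07  0.54  0.1   1.13 -0.    1.9 ] w 0.0851 F [-1.  -0.  -0.9]
opt -15 row [-0.025  3.35   0.122  0.036  0.008  0.013] j6 1.9
opt 165 row [ -0.025   3.35    0.122   0.02  -17.992  -0.057] j6 1.9
```

View pics/w2.png

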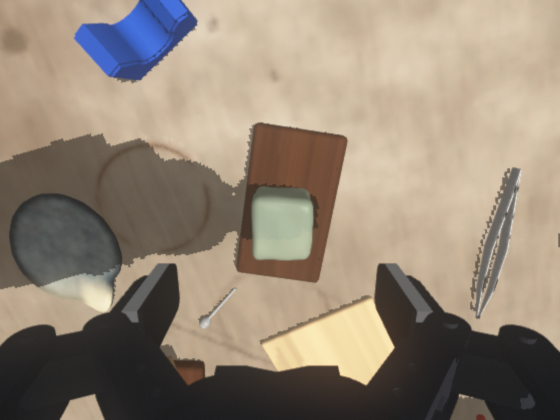

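```bash
python3 -m handwheel '[[0,0.8,0,0,0,0],[0,1.7,0,0,0,0],[0,2.6,0,0,0,0],[0,3.4,0,0,0,0],[0,3.46,0,0,0,0]]' 1; python3 - <<'E'
from h import *
from workcell import bot
st(bot)
E
python3 -m handwheel '[[0,0,0,0,0,0],[0,0,0,0,0,0],[0,0,0,0,0,0],[0,0,0,0,0,0],[0,0,0,0,0,0]]' -1
python3 - <<'E'
from h import *
from workcell import bot
st(bot)
c=bot.camera("wrist");cv2.imwrite("pics/w3.png",c["color"][:,:,::-1])
E
```

```text
clock: 3.42
eef_pos: [0.6114, 0.0406, 0.0142]
tool_rot: [0.431, -0.561, 0.561, -0.431]
ft_force: [0.5, 0.6, -0.2]
grip_width: 0.0855
t 3.42 p [0.6114 0.0406 0.0142] a -14.96 ydir [ 0.  0. -1.] j [ 0.07  0.63  0.01  0.95 -0.    1.9 ] w 0.0855 F [ 0.5  0.6 -0.2]
clock: 4.05
eef_pos: [0.6122, 0.0414, 0.0149]
tool_rot: [0.43, -0.56, 0.561, -0.432]
ft_force: [-1.7, -1.0, 6.2]
grip_width: 0.0359
t 4.05 p [0.6122 0.0414 0.0149] a -14.88 ydir [ 0.003  0.    -1.   ] j [ 0.07  0.63  0.01  0.95 -0.    1.9 ] w 0.0359 F [-1.7 -1.   6.2]
```

View pics/w3.png

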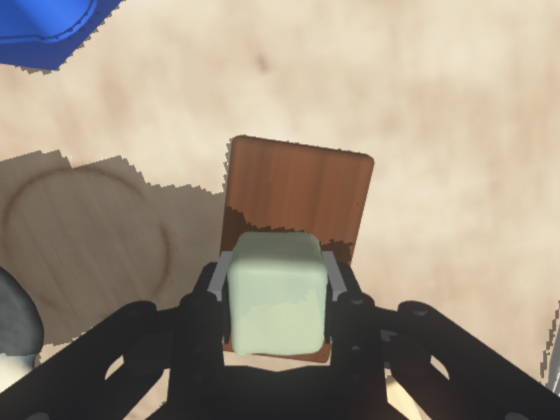

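```bash
python3 -m handwheel '[[0,-0.4,0,0,0,0],[0,-1,0,0,0,0],[0,-1.8,0,0,0,0],[0,-2.6,0,0,0,0],[0,-2.6,0,0,0,0]]' -1; python3 - <<'E'
from h import *
from workcell import bot
st(bot);go(bot,.6228,-.1075,.07,-15);go(bot,.6228,-.1075,.0105,-15)
E
```

```text
clock: 4.72
eef_pos: [0.6128, 0.0414, 0.0808]
tool_rot: [0.43, -0.56, 0.561, -0.432]
ft_force: [0.6, -0.1, -2.2]
grip_width: 0.0358
t 4.72 p [0.6128 0.0414 0.0808] a -14.89 ydir [ 0.005  0.    -1.   ] j [ 0.07  0.56  0.08  1.09 -0.    1.9 ] w 0.0358 F [ 0.6 -0.1 -2.2]
opt -15 row [ 5.656  0.433  1.913 -0.026  0.011 -0.009] j6 1.9
opt 165 row [ 5.6560e+00  4.3300e-01  1.9130e+00 -1.4000e-02 -1.7989e+01  4.1000e-02] j6 1.9
opt -15 row [ 5.659  2.813  1.903 -0.026  0.011 -0.009] j6 1.9
opt 165 row [ 5.6590e+00  2.8130e+00  1.9030e+00 -1.4000e-02 -1.7989e+01  4.1000e-02] j6 1.9
```

```bash
python3 -m handwheel '[[1.3,0,0.4,0,0,0],[2.8,0,0.9,0,0,0],[4.3,0,1.4,0,0,0],[5.4,0,1.8,0,0,0],[5.65,0.4,1.9,0,0,0]]' -1;python3 -m handwheel '[[0,0.6,0,0,0,0],[0,1.2,0,0,0,0],[0,1.8,0,0,0,0],[0,2,0,0,0,0],[0,2,0,0,0,0]]' -1; python3 - <<'E'
from h import *
from workcell import bot
st(bot);go(bot,.6228,-.1075,.0095,-15)
E
```

```text
clock: 5.35
eef_pos: [0.621, -0.1094, 0.068]
tool_rot: [0.43, -0.561, 0.561, -0.43]
ft_force: [-0.1, 0.4, -2.0]
grip_width: 0.0363
clock: 5.98
eef_pos: [0.6204, -0.1069, 0.0177]
tool_rot: [-0.431, 0.561, -0.56, 0.431]
ft_force: [-0.2, 0.2, -2.1]
grip_width: 0.0362
t 5.97 p [ 0.6204 -0.1069  0.0177] a -14.85 ydir [-0.001  0.    -1.   ] j [-0.17  0.65  0.07  0.99  0.    1.66] w 0.0362 F [-0.2  0.2 -2.1]
opt -15 row [-0.002  0.328  0.098  0.006  0.015  0.   ] j6 1.66
opt 165 row [-2.0000e-03  3.2800e-01  9.8000e-02  1.0000e-03 -1.7985e+01 -9.0000e-03] j6 1.66
```

```bash
python3 -m handwheel '[[0,0.1,0,0,0,0],[0,0.2,0,0,0,0],[0,0.3,0,0,0,0],[0,0.34,0,0,0,0],[0,0.34,0,0,0,0]]' -1; python3 - <<'E'
from h import *
from workcell import bot
st(bot)
E
```

```text
clock: 6.6
eef_pos: [0.6206, -0.1074, 0.0097]
tool_rot: [-0.431, 0.561, -0.561, 0.431]
ft_force: [-0.0, 0.1, -1.9]
grip_width: 0.0361
t 6.6 p [ 0.6206 -0.1074  0.0097] a -14.89 ydir [-0.  0. -1.] j [-0.17  0.66  0.06  0.97 -0.    1.66] w 0.0361 F [-0.   0.1 -1.9]
```

Within 1 mm; lower the last bit, release and lift.

```bash
python3 -m handwheel '[[0,0.02,0,0,0,0],[0,0.04,0,0,0,0],[0,0.04,0,0,0,0],[0,0.04,0,0,0,0],[0,0.04,0,0,0,0]]' -1;  python3 -m handwheel '[[0,0,0,0,0,0],[0,0,0,0,0,0],[0,0,0,0,0,0],[0,-0.4,0,0,0,0],[0,-1,0,0,0,0]]' 1; python3 -m handwheel '[[0,-1,0,0,0,0],[0,-2,0,0,0,0],[0,-3,0,0,0,0],[0,-3.5,0,0,0,0],[0,-3.5,0,0,0,0]]' 1; python3 - <<'E'
from h import *
from workcell import bot
st(bot);go(bot,.469,-.0965,.12,-1.5)
for n in("top","wrist"):
  c=bot.camera(n);cv2.imwrite(f"pics/{n}4.png",c["color"][:,:,::-1])
E
```

```text
clock: 7.22
eef_pos: [0.6208, -0.1075, 0.009]
tool_rot: [0.431, -0.561, 0.561, -0.431]
ft_force: [0.1, -0.0, -1.2]
grip_width: 0.0357
clock: 7.85
eef_pos: [0.6205, -0.1074, 0.0344]
tool_rot: [-0.431, 0.561, -0.56, 0.431]
ft_force: [-0.3, -1.4, 0.2]
grip_width: 0.0856
clock: 8.48
eef_pos: [0.6216, -0.1076, 0.123]
tool_rot: [0.43, -0.56, 0.561, -0.432]
ft_force: [0.2, 0.1, 0.0]
grip_width: 0.0855
t 8.47 p [ 0.6216 -0.1076  0.123 ] a -14.89 ydir [ 0.003 -0.001 -1.   ] j [-0.17  0.56  0.19  1.2   0.    1.66] w 0.0855 F [0.2 0.1 0. ]
opt -1.5 row [ 1.141  0.1   -6.015 -0.018 -1.339  0.   ] j6 1.66
opt 178.5 row [ 1.1410e+00  1.0000e-01 -6.0150e+00 -1.0000e-03  1.6661e+01 -2.6000e-02] j6 1.66
```

View pics/wrist4.png

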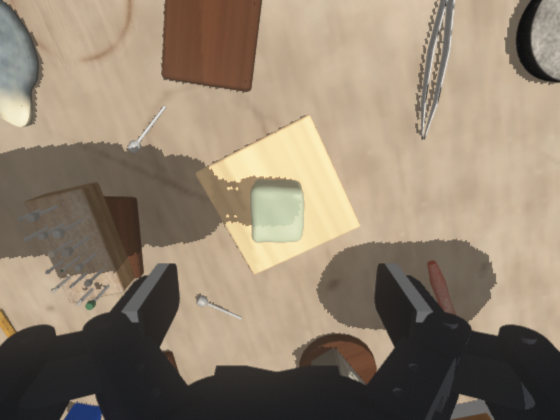

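```bash
python3 -m handwheel '[[0.2,0,-1.2,0,-0.3,0],[0.5,0,-2.8,0,-0.7,0],[0.9,0,-4.6,0,-1.1,0],[1.14,0,-6,0,-1.34,0],[1.14,0,-6.02,0,-1.34,0]]' 1; python3 - <<'E'
from h import *
from workcell import bot
import pickle
st(bot)
c=bot.camera("wrist");cv2.imwrite(f"pics/w5.png",c["color"][:,:,::-1]);pickle.dump(c,open("pics/w5.pkl","wb"))
st(bot)
E
```

```text
clock: 9.2
eef_pos: [0.464, -0.0957, 0.1199]
tool_rot: [-0.494, 0.508, -0.505, 0.492]
ft_force: [0.3, -0.5, -0.2]
grip_width: 0.0855
t 9.2 p [ 0.464  -0.0957  0.1199] a -1.52 ydir [-0.005  0.001 -1.   ] j [-0.2   0.28 -0.25  1.05 -0.    1.39] w 0.0855 F [ 0.3 -0.5 -0.2]
t 9.25 p [ 0.4664 -0.0961  0.1205] a -1.52 ydir [-0.002  0.    -1.   ] j [-0.2   0.28 -0.25  1.05  0.    1.39] w 0.0855 F [ 0.1 -0.2 -0.1]
```

View pics/w5.png

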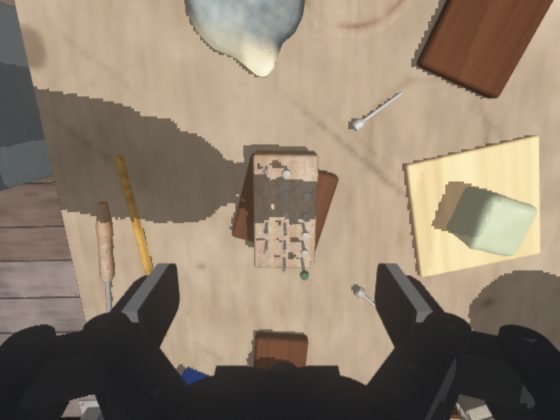

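```bash
python3 - <<'E'
import cv2
a=cv2.imread("pics/w5.png")
cv2.imwrite("pics/w5a.png",cv2.resize(a[140:285,225:345],None,fx=4,fy=4,interpolation=cv2.INTER_CUBIC))
E
```

```text
(no output)
```

View pics/w5a.png

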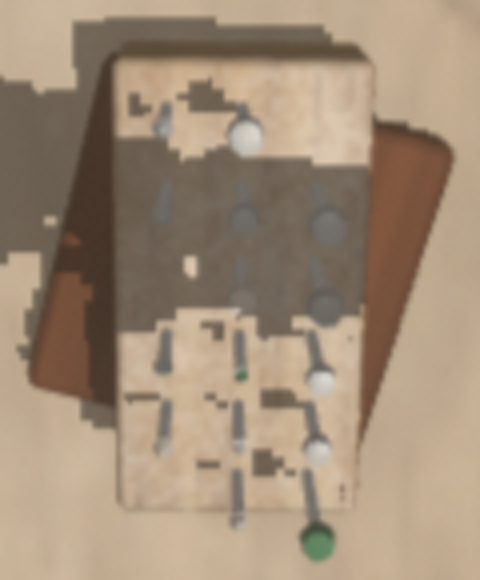

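```bash
python3 - <<'E'
from h import *
import pickle
np.set_printoptions(precision=4,suppress=True)
c=pickle.load(open("pics/w5.pkl","rb"))
A=lambda p:(np.array(p,float)+.5)/4+[225,140]-.5
def rect(n,p,z):
    P=unproj(c,p,z)[:,:2]
    e=np.roll(P,-1,0)-P; L=np.linalg.norm(e,axis=1)
    print(n,P.mean(0),'sides',L,'yaw',np.degrees(np.arctan2(e[:,1],e[:,0])))
rect('burs',A([(113,56),(373,58),(354,510),(120,508)]),.036)
P=unproj(c,A([(456,145),(28,382)]),.012);q=P[1]-P[0];print('sq',P.mean(0),np.linalg.norm(q),np.degrees(np.arctan2(q[1],q[0])))
P=unproj(c,A([(372,122),(430,130)]),.012);q=P[1]-P[0];print('sq top edge',np.degrees(np.arctan2(q[1],q[0])))
P=unproj(c,A([(447,175),(360,445)]),.012);q=P[1]-P[0];print('sq right edge',np.degrees(np.arctan2(q[1],q[0])))
E
```

```text
burs [ 0.469  -0.0959] sides [0.0439 0.0844 0.0438 0.0844] yaw [ -1.8799 -91.8632 178.1341  88.2328]
sq [ 0.4686 -0.098   0.012 ] 0.0964465032037499 -151.2694340825653
sq top edge -9.338872954561692
sq right edge -106.21741955485462
```

```bash
python3 -m handwheel '[[0,1,0,0,0,0],[0,2,0,0,0,0],[0,3.2,0,0,0,0],[0,4,0,0,0,0],[0,4.2,0,0,0,0]]' 1; python3 -m handwheel '[[0,0,0,0,0,0],[0,0,0,0,0,0],[0,0,0,0,0,0],[0,0,0,0,0,0],[0,0,0,0,0,0]]' -1
python3 - <<'E'
from h import *
from workcell import bot
st(bot)
c=bot.camera("wrist");cv2.imwrite("pics/w6.png",c["color"][:,:,::-1])
E
```

```text
clock: 9.88
eef_pos: [0.4676, -0.0961, 0.0144]
tool_rot: [-0.494, 0.507, -0.506, 0.493]
ft_force: [0.1, 0.2, -0.7]
grip_width: 0.0856
clock: 10.5
eef_pos: [0.4693, -0.0966, 0.0175]
tool_rot: [0.493, -0.506, 0.507, -0.494]
ft_force: [0.3, -0.3, 6.3]
grip_width: 0.0437
t 10.5 p [ 0.4693 -0.0966  0.0175] a -1.49 ydir [ 0.003 -0.001 -1.   ] j [-0.2   0.41 -0.38  0.78 -0.    1.39] w 0.0437 F [ 0.3 -0.3  6.3]
```

View pics/w6.png

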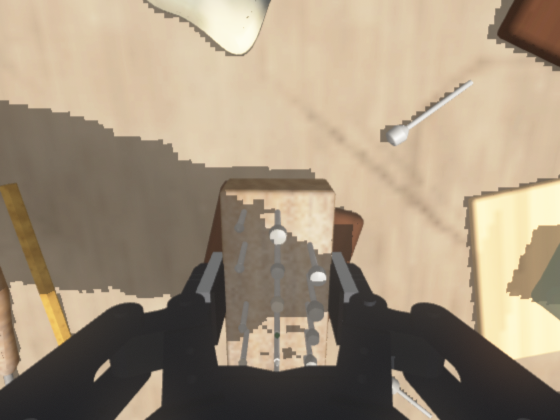

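```bash
python3 -m handwheel '[[0,-0.4,0,0,0,0],[0,-1,0,0,0,0],[0,-1.8,0,0,0,0],[0,-2.6,0,0,0,0],[0,-2.6,0,0,0,0]]' -1; python3 - <<'E'
from h import *
from workcell import bot
st(bot);go(bot,.6153,.0416,.08,-23.4)
E
```

```text
clock: 11.18
eef_pos: [0.4688, -0.0965, 0.0826]
tool_rot: [0.493, -0.506, 0.507, -0.494]
ft_force: [0.4, 0.5, -3.0]
grip_width: 0.0437
t 11.18 p [ 0.4688 -0.0965  0.0826] a -1.49 ydir [ 0.003 -0.001 -1.   ] j [-0.2   0.32 -0.3   0.95 -0.    1.39] w 0.0437 F [ 0.4  0.5 -3. ]
opt -23.4 row [-5.674  0.118  5.713 -0.016  2.191 -0.   ] j6 1.39
opt 156.6 row [ -5.674   0.118   5.713  -0.    -15.809   0.022] j6 1.39
```

```bash
python3 -m handwheel '[[-1,0,1,0,0.4,0],[-2.4,0,2.4,0,0.9,0],[-3.8,0,3.8,0,1.4,0],[-5,0,5,0,1.9,0],[-5.67,0,5.71,0,2.19,0]]' -1;python3 -m handwheel '[[0,0,0,0,0,0],[0,0,0,0,0,0],[0,0.3,0,0,0,0],[0,0.6,0,0,0,0],[0,0.6,0,0,0,0]]' -1; python3 - <<'E'
from h import *
from workcell import bot
import pickle
st(bot);go(bot,.6153,.0416,.02,-23.4)
c=bot.camera("wrist");cv2.imwrite(f"pics/w7.png",c["color"][:,:,::-1]);pickle.dump(c,open("pics/w7.pkl","wb"))
E
```

```text
clock: 11.8
eef_pos: [0.6147, 0.0435, 0.0795]
tool_rot: [-0.389, 0.591, -0.591, 0.388]
ft_force: [-0.5, -0.3, -2.2]
grip_width: 0.0435
clock: 12.42
eef_pos: [0.6132, 0.0412, 0.0652]
tool_rot: [-0.389, 0.592, -0.591, 0.387]
ft_force: [-0.1, 0.2, -2.5]
grip_width: 0.0435
t 12.43 p [0.6132 0.0412 0.0652] a -23.43 ydir [-0.002 -0.    -1.   ] j [0.07 0.58 0.07 1.06 0.   2.05] w 0.0435 F [-0.1  0.2 -2.5]
opt -23.4 row [-0.052  1.807  0.075  0.012 -0.003  0.006] j6 2.05
opt 156.6 row [-5.2000e-02  1.8070e+00  7.5000e-02 -1.0000e-02  1.7997e+01  1.9000e-02] j6 2.05
```

View pics/w7.png

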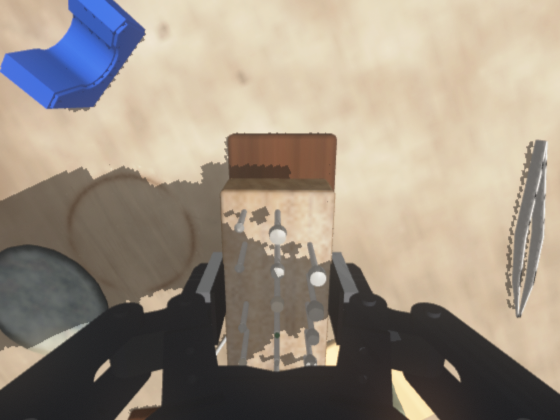

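```bash
python3 - <<'E'
import cv2
a=cv2.imread("pics/w7.png")
cv2.imwrite("pics/w7a.png",cv2.resize(a[125:265,205:355],None,fx=4,fy=4,interpolation=cv2.INTER_CUBIC))
E
```

```text
(no output)
```

View pics/w7a.png

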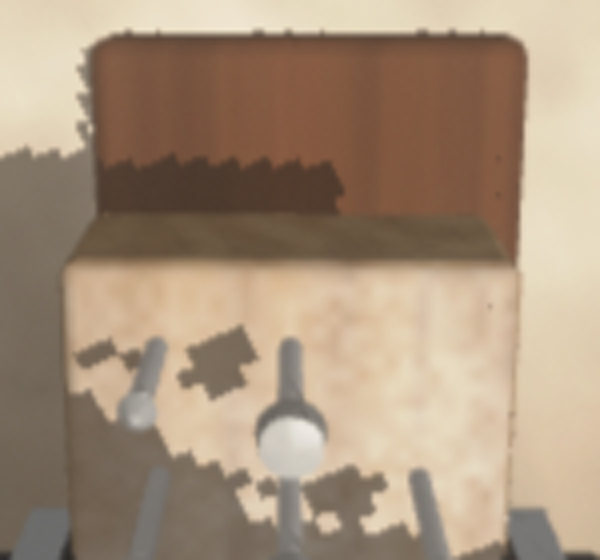

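```bash
python3 - <<'E'
from h import *
import pickle
np.set_printoptions(precision=4,suppress=True)
c=pickle.load(open("pics/w7.pkl","rb"))
A=lambda p:(np.array(p,float)+.5)/4+[205,125]-.5
a=np.radians(-23.4); Z=np.array([np.cos(a),np.sin(a)]); X=np.array([np.sin(a),-np.cos(a)])
o=np.array([.6132,.0412])
def f(n,p,z):
    P=unproj(c,A(p),z)[:,:2]-o
    print(n,'alongX',P@X,'alongZ',P@Z)
f('rest top corners',[(93,38),(526,40)],.012)
f('rest right low',[(518,255)],.012)
f('block top',[(66,263),(515,264)],.084)
f('block bottom far',[(100,213),(488,217)],.060)
E
```

```text
rest top corners alongX [-0.0575 -0.0572] alongZ [-0.0286  0.0336]
rest right low alongX [-0.0255] alongZ [0.034]
block top alongX [-0.0425 -0.0424] alongZ [-0.0216  0.0212]
block bottom far alongX [-0.0422 -0.0417] alongZ [-0.0216  0.022 ]
```

```bash
python3 -m handwheel '[[0,0.4,0,0,0,0],[-0.06,0.8,0.1,0,0,0],[-0.06,1.2,0.1,0,0,0],[-0.06,1.5,0.1,0,0,0],[-0.06,1.5,0.1,0,0,0]]' -1; python3 -m handwheel '[[0,0,0,0,0,0],[0,0,0,0,0,0],[0,0,0,0,0,0],[0,0,0,0,0,0],[0,0,0,0,0,0]]' -1;python3 - <<'E'
from h import *
from workcell import bot
st(bot);go(bot,.6159,.0417,.018,-23.4)
E
```

```text
clock: 13.1
eef_pos: [0.6164, 0.0421, 0.0276]
tool_rot: [-0.389, 0.591, -0.591, 0.388]
ft_force: [0.1, -0.1, -3.1]
grip_width: 0.0436
clock: 13.72
eef_pos: [0.6173, 0.0421, 0.0289]
tool_rot: [0.388, -0.591, 0.591, -0.388]
ft_force: [0.0, -0.0, -2.8]
grip_width: 0.0435
t 13.72 p [0.6173 0.0421 0.0289] a -23.39 ydir [ 0.  0. -1.] j [ 0.07  0.62  0.04  0.99 -0.    2.05] w 0.0435 F [ 0.  -0.  -2.8]
opt -23.4 row [ 0.036  0.437 -0.044 -0.001  0.001 -0.   ] j6 2.05
opt 156.6 row [ 3.6000e-02  4.3700e-01 -4.4000e-02 -1.0000e-03 -1.7999e+01  1.0000e-03] j6 2.05
```

```bash
python3 -m handwheel '[[0.03,0.1,-0.05,0,0,0],[0.03,0.2,-0.05,0,0,0],[0.03,0.3,-0.05,0,0,0],[0.03,0.38,-0.05,0,0,0],[0.03,0.38,-0.05,0,0,0]]' -1; python3 -m handwheel '[[0,0.02,0,0,0,0],[0,0.05,0,0,0,0],[0,0.05,0,0,0,0],[0,0.05,0,0,0,0],[0,0.05,0,0,0,0]]' -1;python3 - <<'E'
from h import *
from workcell import bot
st(bot);go(bot,.6159,.0417,.018,-23.4)
E
```

```text
clock: 14.35
eef_pos: [0.6156, 0.0419, 0.019]
tool_rot: [-0.388, 0.591, -0.591, 0.388]
ft_force: [0.5, -0.6, -2.4]
grip_width: 0.0437
clock: 14.98
eef_pos: [0.6158, 0.0419, 0.0181]
tool_rot: [0.388, -0.591, 0.591, -0.388]
ft_force: [-0.3, 0.9, -1.7]
grip_width: 0.0437
t 14.97 p [0.6158 0.0419 0.0181] a -23.39 ydir [ 0. -0. -1.] j [ 0.07  0.63  0.03  0.97 -0.    2.05] w 0.0437 F [-0.3  0.9 -1.7]
opt -23.4 row [ 0.006  0.005  0.006 -0.001  0.001 -0.   ] j6 2.05
opt 156.6 row [ 6.0000e-03  5.0000e-03  6.0000e-03 -0.0000e+00 -1.7999e+01  1.0000e-03] j6 2.05
```

Contact is beginning (load easing). Release and lift, with a wrist picture afterwards.

```bash
python3 -m handwheel '[[0,0.02,0,0,0,0],[0,0.02,0,0,0,0],[0,0.02,0,0,0,0],[0,0.02,0,0,0,0],[0,0.02,0,0,0,0]]' -1; python3 -m handwheel '[[0,0,0,0,0,0],[0,0,0,0,0,0],[0,0,0,0,0,0],[0,0,0,0,0,0],[0,-0.4,0,0,0,0]]' 1; python3 -m handwheel '[[0,-1,0,0,0,0],[0,-2,0,0,0,0],[0,-3,0,0,0,0],[0,-4,0,0,0,0],[0,-4.5,0,0,0,0]]' 1; python3 - <<'E'
from h import *
from workcell import bot
import pickle
c=bot.camera("wrist");cv2.imwrite(f"pics/w8.png",c["color"][:,:,::-1]);pickle.dump(c,open("pics/w8.pkl","wb"))
st(bot)
go(bot,.6206,-.1075,.10,-15)
a=c["color"][:,:,::-1]
cv2.imwrite("pics/w8a.png",cv2.resize(a[120:320,190:370],None,fx=3,fy=3,interpolation=cv2.INTER_CUBIC))
E
```

```text
clock: 15.6
eef_pos: [0.6159, 0.0419, 0.0176]
tool_rot: [0.388, -0.591, 0.591, -0.388]
ft_force: [0.4, 0.9, -0.3]
grip_width: 0.0436
clock: 16.23
eef_pos: [0.6149, 0.0418, 0.027]
tool_rot: [-0.389, 0.591, -0.591, 0.388]
ft_force: [-1.0, 0.1, 0.2]
grip_width: 0.0854
clock: 16.85
eef_pos: [0.6168, 0.0419, 0.1425]
tool_rot: [0.387, -0.59, 0.592, -0.389]
ft_force: [0.4, -0.1, -0.0]
grip_width: 0.0854
t 16.9 p [0.6173 0.042  0.1436] a -23.39 ydir [ 0.005  0.    -1.   ] j [0.07 0.52 0.18 1.23 0.   2.05] w 0.0857 F [ 0.2 -0.5  0.4]
opt -15 row [ 5.439  1.741  2.488 -0.026 -0.839 -0.011] j6 2.05
opt 165 row [ 5.4390e+00  1.7410e+00  2.4880e+00  1.7000e-02  1.7161e+01 -3.9000e-02] j6 2.05
```

View pics/w8a.png

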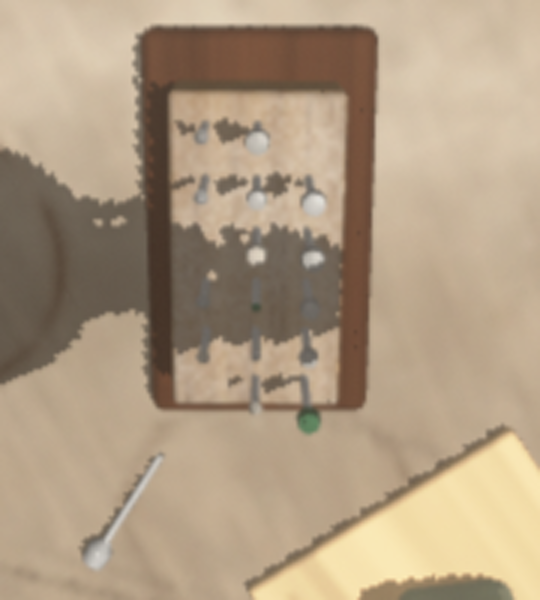

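```bash
python3 - <<'E'
from h import *
import pickle
np.set_printoptions(precision=4,suppress=True)
c=pickle.load(open("pics/w8.pkl","rb"))
A=lambda p:(np.array(p,float)+.5)/3+[190,120]-.5
a=np.radians(-23.4); Z=np.array([np.cos(a),np.sin(a)]); X=np.array([np.sin(a),-np.cos(a)])
def f(n,p,z):
    P=unproj(c,A(p),z)[:,:2]
    print(n,P.mean(0),'X',P@X,(P@X).mean(),'Z',P@Z,(P@Z).mean())
f('rest',[(143,28),(377,28),(363,408),(155,408)],.012)
f('block',[(168,89),(347,91),(338,405),(174,403)],.036)
E
```

```text
rest [0.6165 0.0423] X [-0.3388 -0.3389 -0.2284 -0.2284] -0.28363302079052544 Z [0.518  0.5802 0.5798 0.5179] 0.5489903899962582
block [0.6156 0.0422] X [-0.3257 -0.3253 -0.2406 -0.2412] -0.2832016754753944 Z [0.5264 0.5705 0.5702 0.5258] 0.5482345860063851
```

```bash
python3 -m handwheel '[[1,0,0.5,0,-0.2,0],[2.4,0,1.1,0,-0.4,0],[3.8,0,1.8,0,-0.6,0],[5,0.8,2.4,0,-0.84,0],[5.44,1.7,2.47,0,-0.84,0]]' 1; python3 -m handwheel '[[0,0.4,0,0,0,0],[0,0.4,0,0,0,0],[0,0.4,0,0,0,0],[0,0.4,0,0,0,0],[0,0.4,0,0,0,0]]' 1; python3 - <<'E'
from h import *
from workcell import bot
import pickle
st(bot)
go(bot,.6206,-.1075,.01,-15)
c=bot.camera("wrist");cv2.imwrite(f"pics/w9.png",c["color"][:,:,::-1]);pickle.dump(c,open("pics/w9.pkl","wb"))
a=c["color"][:,:,::-1]
cv2.imwrite("pics/w9a.png",cv2.resize(a[170:310,210:360],None,fx=4,fy=4,interpolation=cv2.INTER_CUBIC))
E
```

```text
clock: 17.52
eef_pos: [0.6185, -0.1098, 0.0967]
tool_rot: [0.43, -0.561, 0.562, -0.43]
ft_force: [-0.1, -0.3, -0.2]
grip_width: 0.0857
clock: 18.15
eef_pos: [0.619, -0.1071, 0.0884]
tool_rot: [0.43, -0.56, 0.561, -0.431]
ft_force: [-1.7, 0.6, 0.5]
grip_width: 0.0855
t 18.15 p [ 0.619  -0.1071  0.0884] a -14.95 ydir [ 0.001 -0.    -1.   ] j [-0.17  0.58  0.14  1.13  0.    1.66] w 0.0855 F [-1.7  0.6  0.5]
opt -15 row [ 0.000e+00  3.135e+00  6.200e-02 -8.000e-03  5.000e-03 -1.000e-03] j6 1.66
opt 165 row [ 0.0000e+00  3.1350e+00  6.2000e-02 -1.0000e-03 -1.7995e+01  1.3000e-02] j6 1.66
```

View pics/w9a.png

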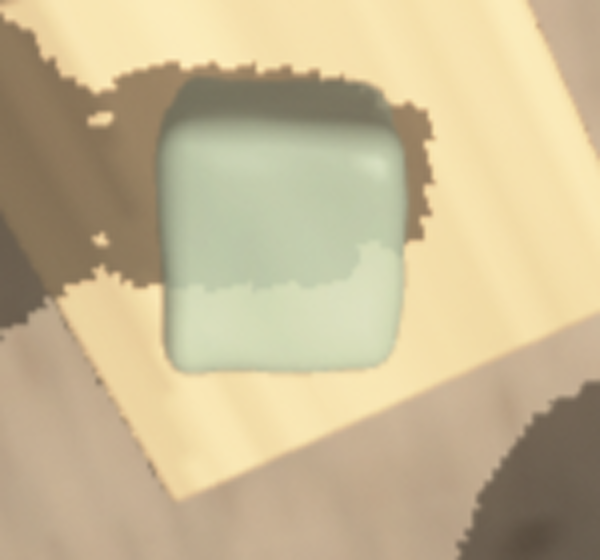

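```bash
python3 - <<'E'
from h import *
import pickle
c=pickle.load(open("pics/w9.pkl","rb"))
A=lambda p:(np.array(p,float)+.5)/4+[210,170]-.5
a=np.radians(-15); Z=np.array([np.cos(a),np.sin(a)]); X=np.array([np.sin(a),-np.cos(a)])
o=np.array([.619,-.1071])
for p,z in [((280,78),.008),((280,120),.042),((280,373),.042),((158,200),.042),((407,200),.042)]:
    P=unproj(c,A(p),z)[0,:2]-o; print(p,(P@X*1e3).round(1),(P@Z*1e3).round(1))
E
```

```text
(280, 78) -18.4 1.7
(280, 120) -20.6 1.4
(280, 373) 20.3 1.6
(158, 200) -8.1 -16.8
(407, 200) -8.2 20.4
```

```bash
python3 -m handwheel '[[0,0.6,0.06,0,0,0],[0,1.4,0.06,0,0,0],[0,2.2,0.06,0,0,0],[0,2.9,0.06,0,0,0],[0,3.1,0.06,0,0,0]]' 1; python3 -m handwheel '[[0,0,0,0,0,0],[0,0,0,0,0,0],[0,0,0,0,0,0],[0,0,0,0,0,0],[0,0,0,0,0,0]]' -1
python3 - <<'E'
from h import *
from workcell import bot
st(bot)
E
python3 -m handwheel '[[0,-0.4,0,0,0,0],[0,-1,0,0,0,0],[0,-1.8,0,0,0,0],[0,-2.6,0,0,0,0],[0,-2.6,0,0,0,0]]' -1
python3 - <<'E'
from h import *
from workcell import bot
st(bot)
go(bot,.4688,-.0983,.06,-16.5)
E
```

```text
clock: 18.82
eef_pos: [0.6185, -0.1076, 0.0079]
tool_rot: [-0.431, 0.562, -0.56, 0.43]
ft_force: [0.4, -0.6, 0.7]
grip_width: 0.085
clock: 19.45
eef_pos: [0.621, -0.108, 0.0114]
tool_rot: [0.43, -0.56, 0.562, -0.431]
ft_force: [0.4, -0.1, 5.6]
grip_width: 0.0359
t 19.45 p [ 0.621  -0.108   0.0114] a -14.99 ydir [ 0.003 -0.    -1.   ] j [-0.17  0.66  0.06  0.97  0.    1.66] w 0.0359 F [ 0.4 -0.1  5.6]
clock: 20.08
eef_pos: [0.6216, -0.1081, 0.0776]
tool_rot: [0.429, -0.56, 0.562, -0.432]
ft_force: [-0.4, -0.5, -2.7]
grip_width: 0.0358
t 20.07 p [ 0.6216 -0.1081  0.0776] a -14.99 ydir [ 0.005 -0.001 -1.   ] j [-0.17  0.59  0.13  1.1   0.    1.66] w 0.0358 F [-0.4 -0.5 -2.7]
opt -16.5 row [ 1.201e+00  6.740e-01 -6.007e+00 -2.600e-02  1.510e-01 -3.000e-03] j6 1.66
opt 163.5 row [ 1.2010e+00  6.7400e-01 -6.0070e+00 -4.0000e-03 -1.7849e+01  4.1000e-02] j6 1.66
```

```bash
python3 -m handwheel '[[0.2,0,-1.2,0,0.1,0],[0.5,0,-2.8,0,0.1,0],[0.9,0,-4.5,0,0.15,0],[1.2,0,-5.8,0,0.15,0],[1.2,0.7,-6,0,0.15,0]]' -1;python3 -m handwheel '[[0,0.4,0,0,0,0],[0,0.8,0,0,0,0],[0,1.2,0,0,0,0],[0,1.2,0,0,0,0],[0,1.2,0,0,0,0]]' -1; python3 - <<'E'
from h import *
from workcell import bot
import pickle
st(bot);go(bot,.4688,-.0983,.018,-16.5)
c=bot.camera("wrist");cv2.imwrite(f"pics/w10.png",c["color"][:,:,::-1]);pickle.dump(c,open("pics/w10.pkl","wb"))
st(bot)
E
```

```text
clock: 20.7
eef_pos: [0.4649, -0.0979, 0.0577]
tool_rot: [-0.423, 0.567, -0.566, 0.423]
ft_force: [0.2, -0.1, -1.5]
grip_width: 0.0361
clock: 21.32
eef_pos: [0.4676, -0.098, 0.0276]
tool_rot: [0.423, -0.566, 0.567, -0.423]
ft_force: [0.7, -0.2, -2.5]
grip_width: 0.0359
t 21.32 p [ 0.4676 -0.098   0.0276] a -16.48 ydir [ 0. -0. -1.] j [-0.21  0.39 -0.37  0.81 -0.    1.65] w 0.0359 F [ 0.7 -0.2 -2.5]
opt -16.5 row [-0.004  0.382  0.048 -0.001  0.002 -0.   ] j6 1.65
opt 163.5 row [-4.0000e-03  3.8200e-01  4.8000e-02 -0.0000e+00 -1.7998e+01  1.0000e-03] j6 1.65
t 21.38 p [ 0.4677 -0.0981  0.0278] a -16.49 ydir [ 0.001 -0.    -1.   ] j [-0.21  0.39 -0.37  0.81 -0.    1.65] w 0.0359 F [ 0.4 -0.5 -1.7]
```

View pics/w10.png

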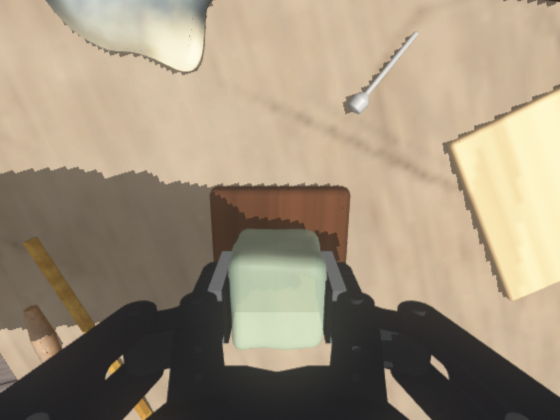

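```bash
python3 - <<'E'
from h import *
import pickle
c=pickle.load(open("pics/w10.pkl","rb"))
a=np.radians(-16.5); Z=np.array([np.cos(a),np.sin(a)]); X=np.array([np.sin(a),-np.cos(a)])
o=np.array([.4677,-.0980])
for p,z in [((210,188),.012),((350,187),.012),((213,240),.012),((349,240),.012),((280,229),.02),((231,290),.05),((326,290),.05)]:
    P=unproj(c,p,z)[0,:2]-o; print(p,(P@X*1e3).round(1),(P@Z*1e3).round(1))
E
```

```text
(210, 188) -35.0 -32.9
(350, 187) -35.5 35.2
(213, 240) -7.7 -32.9
(349, 240) -7.8 36.4
(280, 229) -16.8 1.1
(231, 290) -1.7 -19.0
(326, 290) -1.7 19.6
```

```bash
python3 -m handwheel '[[0,0.1,0.05,0,0,0],[0,0.2,0.05,0,0,0],[0,0.3,0.05,0,0,0],[0,0.38,0.05,0,0,0],[0,0.38,0.05,0,0,0]]' -1;python3 -m handwheel '[[0,0.02,0,0,0,0],[0,0.04,0,0,0,0],[0,0.06,0,0,0,0],[0,0.06,0,0,0,0],[0,0.06,0,0,0,0]]' -1; python3 - <<'E'
from h import *
from workcell import bot
st(bot)
E
```

```text
clock: 22.0
eef_pos: [0.4682, -0.0983, 0.0178]
tool_rot: [-0.423, 0.567, -0.566, 0.423]
ft_force: [-0.7, -0.9, -1.4]
grip_width: 0.0358
clock: 22.62
eef_pos: [0.4685, -0.0984, 0.0173]
tool_rot: [0.423, -0.566, 0.567, -0.423]
ft_force: [-2.1, 0.2, 4.5]
grip_width: 0.036
t 22.62 p [ 0.4685 -0.0984  0.0173] a -16.49 ydir [ 0.001 -0.    -1.   ] j [-0.21  0.41 -0.38  0.78  0.    1.65] w 0.036 F [-2.1  0.2  4.5]
```

```bash
python3 -m handwheel '[[0,0,0,0,0,0],[0,0,0,0,0,0],[0,0,0,0,0,0],[0,0,0,0,0,0],[0,-0.4,0,0,0,0]]' 1; python3 -m handwheel '[[0,-1,0,0,0,0],[0,-2,0,0,0,0],[0,-3,0,0,0,0],[0,-4,0,0,0,0],[0,-4.5,0,0,0,0]]' 1; python3 - <<'E'
from h import *
from workcell import bot
import pickle
c=bot.camera("wrist");cv2.imwrite(f"pics/w11.png",c["color"][:,:,::-1]);pickle.dump(c,open("pics/w11.pkl","wb"))
st(bot)
go(bot,.4646,-.2582,.14,-5)
E
```

```text
clock: 23.25
eef_pos: [0.4676, -0.0982, 0.0262]
tool_rot: [-0.424, 0.567, -0.566, 0.423]
ft_force: [-0.2, 1.0, -0.4]
grip_width: 0.0856
clock: 23.88
eef_pos: [0.4693, -0.0986, 0.1411]
tool_rot: [0.422, -0.566, 0.567, -0.424]
ft_force: [0.2, 0.0, -0.7]
grip_width: 0.0854
t 23.93 p [ 0.4699 -0.0987  0.142 ] a -16.49 ydir [ 0.004 -0.001 -1.   ] j [-0.21  0.26 -0.21  1.09  0.    1.65] w 0.0854 F [ 0.7 -0.5  0.1]
opt -5 row [ 6.178  0.083  1.607 -0.026 -1.149  0.   ] j6 1.65
opt 175 row [ 6.1780e+00  8.3000e-02  1.6070e+00 -1.0000e-03  1.6851e+01 -3.8000e-02] j6 1.65
```

View pics/w11.png

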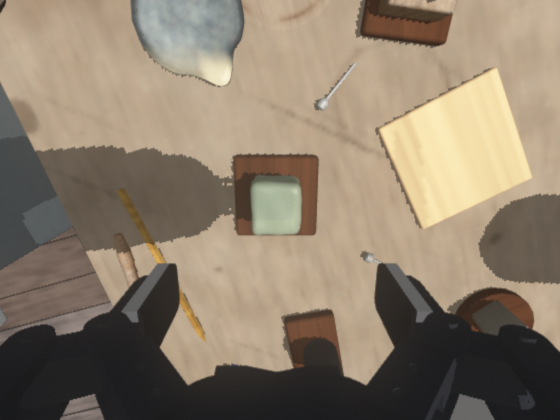

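```bash
python3 -m handwheel '[[1.2,0,0.3,0,-0.2,0],[2.8,0,0.7,0,-0.5,0],[4.4,0,1.1,0,-0.8,0],[5.8,0,1.5,0,-1.1,0],[6.17,0,1.58,0,-1.15,0]]' 1; python3 -m handwheel '[[0,0,0,0,0,0],[0,0,0,0,0,0],[0,0,0,0,0,0],[0,0,0,0,0,0],[0,0,0,0,0,0]]' 1; python3 - <<'E'
from h import *
from workcell import bot
import pickle
c=bot.camera("wrist");cv2.imwrite(f"pics/w12.png",c["color"][:,:,::-1]);pickle.dump(c,open("pics/w12.pkl","wb"))
st(bot)
E
```

```text
clock: 24.55
eef_pos: [0.462, -0.2592, 0.1382]
tool_rot: [-0.477, 0.522, -0.522, 0.477]
ft_force: [-0.0, 1.1, 0.1]
grip_width: 0.0854
clock: 25.18
eef_pos: [0.4627, -0.2571, 0.1392]
tool_rot: [0.478, -0.521, 0.521, -0.478]
ft_force: [-0.2, 0.1, 0.5]
grip_width: 0.0854
t 25.23 p [ 0.4627 -0.2572  0.1392] a -4.96 ydir [ 0. -0. -1.] j [-0.51  0.36 -0.08  1.13  0.    1.15] w 0.0854 F [ 0.1 -0.2 -0.1]
```

View pics/w12.png

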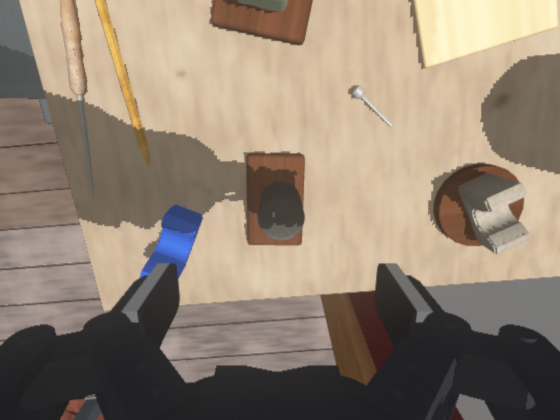

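```bash
python3 - <<'E'
import cv2
a=cv2.imread("pics/w12.png")
cv2.imwrite("pics/w12a.png",cv2.resize(a[145:255,235:315],None,fx=5,fy=5,interpolation=cv2.INTER_CUBIC))
cv2.imwrite("pics/w12b.png",cv2.resize(a[155:260,425:535],None,fx=5,fy=5,interpolation=cv2.INTER_CUBIC))
E
```

```text
(no output)
```

View pics/w12a.png

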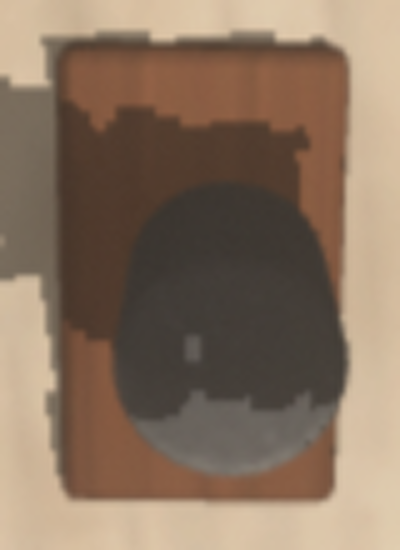

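View pics/w12b.png

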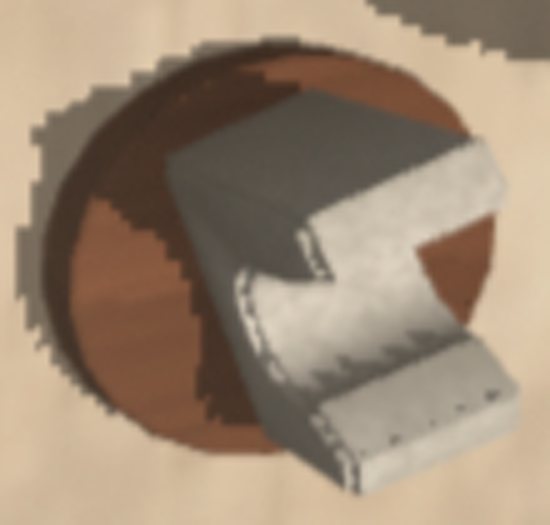

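```bash
python3 - <<'E'
from h import *
import pickle
np.set_printoptions(precision=4,suppress=True)
c=pickle.load(open("pics/w12.pkl","rb"))
A=lambda p:(np.array(p,float)+.5)/5+[235,145]-.5
B=lambda p:(np.array(p,float)+.5)/5+[425,155]-.5
def rect(n,P):
    e=np.roll(P,-1,0)-P; L=np.linalg.norm(e,axis=1)
    print(n,P.mean(0),'sides',L,'yaw',np.degrees(np.arctan2(e[:,1],e[:,0])))
rect('short',unproj(c,A([(57,45),(349,45),(335,498),(68,498)]),.012)[:,:2])
print('drum',unproj(c,A([(230.5,358),(113,350),(348,350)]),.064))
# fit drum center via silhouette points of top circle
print('saddle base far',unproj(c,B([(170,160),(300,92)]),.012))
print('tall top outer',unproj(c,B([(315,215),(472,140)]),.054))
print('short top outer',unproj(c,B([(355,458),(518,393)]),.041))
P=unproj(c,B([(72,290),(100,390),(150,430),(230,453),(290,52),(380,65),(440,105),(493,235),(475,310)]),.012)[:,:2]
from scipy.optimize import least_squares
print('round',least_squares(lambda q:np.linalg.norm(P-q[:2],axis=1)-q[2],[.634,-.279,.036]).x)
E
```

```text
short [ 0.4608 -0.2602] sides [0.047  0.0788 0.0466 0.0788] yaw [ -4.9163 -95.3191 175.0853  84.9604]
drum [[ 0.4652 -0.2567  0.064 ]
 [ 0.4493 -0.2542  0.064 ]
 [ 0.4814 -0.2569  0.064 ]]
saddle base far [[ 0.6132 -0.2611  0.012 ]
 [ 0.6336 -0.2513  0.012 ]]
tall top outer [[ 0.6117 -0.2588  0.054 ]
 [ 0.6324 -0.2497  0.054 ]]
short top outer [[ 0.6298 -0.3034  0.041 ]
 [ 0.6537 -0.2945  0.041 ]]
round [ 0.633  -0.2805  0.0352]
```

```bash
python3 - <<'E'
from h import *
import pickle
c=pickle.load(open("pics/w12.pkl","rb"))
print(unproj(c,[(170,206),(203,214),(180,278),(143,275)],.03))
from workcell import bot
go(bot,.465,-.257,.10,-45)
go(bot,.465,-.257,.022,-45)
E
```

```text
[[ 0.37866173 -0.25225105  0.03      ]
 [ 0.40352042 -0.26103219  0.03      ]
 [ 0.37581209 -0.31548885  0.03      ]
 [ 0.34538361 -0.31005195  0.03      ]]
opt -45 row [-1.700e-02  1.567e+00  9.100e-02 -1.000e-03  4.004e+00 -0.000e+00] j6 1.15
opt 135 row [-1.7000e-02  1.5670e+00  9.1000e-02 -0.0000e+00 -1.3996e+01  2.0000e-03] j6 1.15
opt -45 row [-1.700e-02  4.687e+00  9.100e-02 -1.000e-03  4.004e+00 -0.000e+00] j6 1.15
opt 135 row [-1.7000e-02  4.6870e+00  9.1000e-02 -0.0000e+00 -1.3996e+01  2.0000e-03] j6 1.15
```

```bash
python3 -m handwheel '[[0,0,0.09,0,0.9,0],[0,0,0.09,0,1.8,0],[0,0.3,0.09,0,2.7,0],[0,0.8,0.09,0,3.6,0],[0,1.2,0.09,0,4,0]]' 1; python3 - <<'E'
from h import *
from workcell import bot
import pickle
c=bot.camera("wrist");cv2.imwrite(f"pics/w13.png",c["color"][:,:,::-1]);pickle.dump(c,open("pics/w13.pkl","wb"))
st(bot);go(bot,.465,-.257,.022,-45)
E
```

```text
clock: 25.85
eef_pos: [0.4647, -0.2576, 0.1087]
tool_rot: [-0.27, 0.654, -0.654, 0.27]
ft_force: [-0.4, -0.3, 0.0]
grip_width: 0.0852
t 25.9 p [ 0.4639 -0.2572  0.1073] a -45.21 ydir [-0.002  0.001 -1.   ] j [-0.51  0.39 -0.13  1.06  0.    1.85] w 0.0859 F [ 0.  -0.5 -0.7]
opt -45 row [-0.038  3.413  0.034  0.014 -0.021  0.004] j6 1.85
opt 135 row [-3.8000e-02  3.4130e+00  3.4000e-02 -6.0000e-03  1.7979e+01  2.2000e-02] j6 1.85
```

View pics/w13.png

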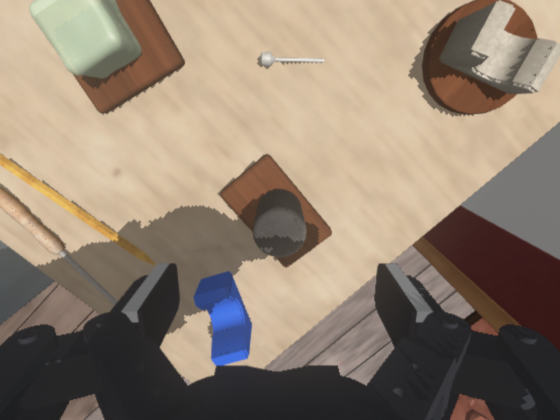

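```bash
python3 -m handwheel '[[0,0.6,0,0,0,0],[0,1.4,0,0,0,0],[0,2.2,0,0,0,0],[0,3,0,0,0,0],[0,3.3,0,0,0,0]]' 1; python3 -m handwheel '[[0,0,0,0,0,0],[0,0,0,0,0,0],[0,0,0,0,0,0],[0,0,0,0,0,0],[0,0,0,0,0,0]]' -1; python3 - <<'E'
from h import *
from workcell import bot
c=bot.camera("wrist");cv2.imwrite(f"pics/w14.png",c["color"][:,:,::-1])
st(bot)
E
```

```text
clock: 26.52
eef_pos: [0.4638, -0.2571, 0.025]
tool_rot: [-0.271, 0.654, -0.652, 0.27]
ft_force: [0.9, 0.5, -0.1]
grip_width: 0.0855
clock: 27.15
eef_pos: [0.4655, -0.2581, 0.0276]
tool_rot: [0.27, -0.653, 0.654, -0.271]
ft_force: [-0.7, 0.9, 6.2]
grip_width: 0.0312
t 27.2 p [ 0.4655 -0.2581  0.0275] a -44.99 ydir [ 0.002 -0.001 -1.   ] j [-0.51  0.48 -0.22  0.87  0.    1.85] w 0.0313 F [-0.9  0.2  6. ]
```

View pics/w14.png

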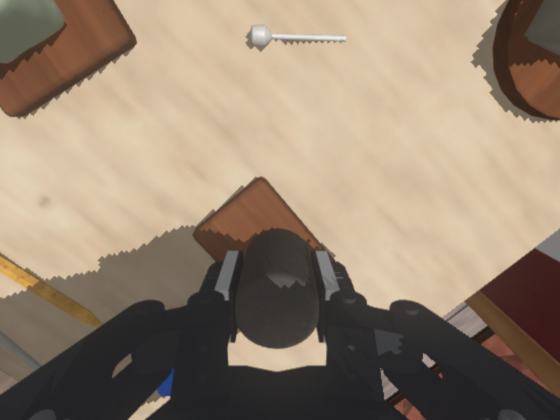

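```bash
python3 -m handwheel '[[0,-0.4,0,0,0,0],[0,-1,0,0,0,0],[0,-1.8,0,0,0,0],[0,-2.4,0,0,0,0],[0,-2.4,0,0,0,0]]' -1; python3 - <<'E'
from h import *
from workcell import bot
st(bot);go(bot,.622,-.107,.07,-45)
E
```

```text
clock: 27.82
eef_pos: [0.4659, -0.2583, 0.0883]
tool_rot: [0.27, -0.652, 0.654, -0.271]
ft_force: [-0.1, -0.3, -0.3]
grip_width: 0.0313
t 27.82 p [ 0.4659 -0.2583  0.0883] a -44.99 ydir [ 0.003 -0.002 -1.   ] j [-0.51  0.41 -0.15  1.01  0.    1.85] w 0.0313 F [-0.1 -0.3 -0.3]
opt -45 row [-8.693e+00  7.420e-01  1.330e-01 -2.000e-02  1.000e-03 -6.000e-03] j6 1.85
opt 135 row [-8.6930e+00  7.4200e-01  1.3300e-01 -9.0000e-03 -1.7999e+01  3.1000e-02] j6 1.85
```

```bash
python3 -m handwheel '[[-1.4,0,0,0,0,0],[-3.4,0,0.1,0,0,0],[-5.6,0,0.1,0,0,0],[-7.6,0.2,0.1,0,0,0],[-8.7,0.7,0.13,0,0,0]]' -1;  python3 -m handwheel '[[0,0.4,0,0,0,0],[0,0.9,0,0,0,0],[0,1.4,0,0,0,0],[0,1.6,0,0,0,0],[0,1.6,0,0,0,0]]' -1; python3 - <<'E'
from h import *
from workcell import bot
st(bot);go(bot,.622,-.107,.0216,-45)
E
```

```text
clock: 28.45
eef_pos: [0.6227, -0.1039, 0.0686]
tool_rot: [0.271, -0.653, 0.653, -0.272]
ft_force: [-0.0, -0.6, -0.6]
grip_width: 0.0316
clock: 29.08
eef_pos: [0.6202, -0.1067, 0.0287]
tool_rot: [-0.271, 0.654, -0.653, 0.27]
ft_force: [0.1, 0.4, -0.3]
grip_width: 0.0311
t 29.07 p [ 0.6202 -0.1067  0.0287] a -45.05 ydir [-0.001  0.    -1.   ] j [-0.17  0.64  0.08  1.01 -0.    2.19] w 0.0311 F [ 0.1  0.4 -0.3]
opt -45 row [-0.043  0.282  0.058  0.004 -0.005  0.003] j6 2.19
opt 135 row [-4.3000e-02  2.8200e-01  5.8000e-02 -5.0000e-03  1.7995e+01  7.0000e-03] j6 2.19
```

```bash
python3 -m handwheel '[[0,0.1,0,0,0,0],[0,0.2,0,0,0,0],[0,0.25,0,0,0,0],[0,0.25,0,0,0,0],[0,0.25,0,0,0,0]]' -1;python3 -m handwheel '[[0,0.03,0,0,0,0],[0,0.06,0,0,0,0],[0,0.06,0,0,0,0],[0,0.06,0,0,0,0],[0,0.06,0,0,0,0]]' -1; python3 - <<'E'
from h import *
from workcell import bot
st(bot)
E
```

```text
clock: 29.7
eef_pos: [0.6209, -0.1061, 0.0229]
tool_rot: [0.271, -0.653, 0.653, -0.271]
ft_force: [-0.7, 0.1, -0.6]
grip_width: 0.0311
clock: 30.32
eef_pos: [0.621, -0.1061, 0.0216]
tool_rot: [0.271, -0.653, 0.653, -0.271]
ft_force: [-1.0, 0.8, 3.4]
grip_width: 0.0313
t 30.32 p [ 0.621  -0.1061  0.0216] a -44.99 ydir [ 0. -0. -1.] j [-0.17  0.65  0.07  0.99  0.    2.19] w 0.0313 F [-1.   0.8  3.4]
```

```bash
python3 -m handwheel '[[0,0,0,0,0,0],[0,0,0,0,0,0],[0,0,0,0,0,0],[0,0,0,0,0,0],[0,-0.4,0,0,0,0]]' 1; python3 -m handwheel '[[0,-1,0,0,0,0],[0,-2,0,0,0,0],[0,-3,0,0,0,0],[0,-4,0,0,0,0],[0,-4.5,0,0,0,0]]' 1; python3 - <<'E'
from h import *
from workcell import bot
st(bot)
go(bot,.60,-.277,.14,24)
c=bot.camera("wrist");cv2.imwrite(f"pics/w15.png",c["color"][:,:,::-1])
E
```

```text
clock: 30.95
eef_pos: [0.62, -0.106, 0.0307]
tool_rot: [-0.271, 0.654, -0.653, 0.27]
ft_force: [0.3, 0.1, -1.0]
grip_width: 0.0852
clock: 31.58
eef_pos: [0.6219, -0.1063, 0.1463]
tool_rot: [0.27, -0.653, 0.654, -0.272]
ft_force: [-0.8, -0.5, 0.5]
grip_width: 0.0854
t 31.57 p [ 0.6219 -0.1063  0.1463] a -44.99 ydir [ 0.003 -0.001 -1.   ] j [-0.17  0.54  0.23  1.26  0.    2.19] w 0.0854 F [-0.8 -0.5  0.5]
opt 24 row [ 5.447  0.254  4.207 -0.022 -6.899 -0.   ] j6 2.19
opt 204 row [ 5.447  0.254  4.207  0.    11.101 -0.024] j6 2.19
```

View pics/w15.png

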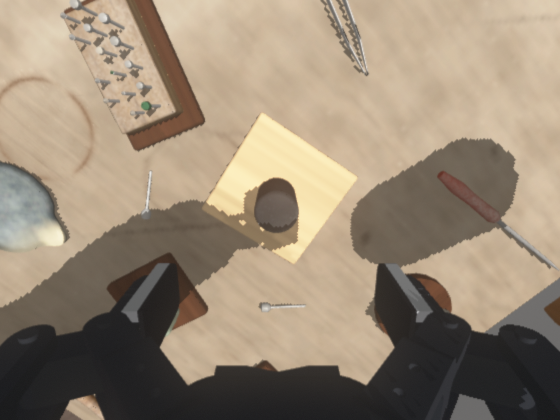

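```bash
python3 -m handwheel '[[0.8,0,0.6,0,-1,0],[1.9,0,1.5,0,-2,0],[3,0,2.3,0,-3,0],[3.8,0.1,3,0,-4,0],[4.4,0.2,3.4,0,-5,0]]' 1;  python3 - <<'E'
from h import *
from workcell import bot
st(bot)
go(bot,.605,-.277,.14,24)
c=bot.camera("top");cv2.imwrite(f"pics/top16.png",cv2.resize(c["color"][100:260,190:430,::-1],None,fx=3.3,fy=3.3,interpolation=cv2.INTER_CUBIC))
E
```

```text
clock: 32.25
eef_pos: [0.6025, -0.2453, 0.1377]
tool_rot: [0.523, -0.477, 0.476, -0.522]
ft_force: [0.6, 0.2, 1.1]
grip_width: 0.0852
t 32.25 p [ 0.6025 -0.2453  0.1377] a 5.27 ydir [-0.001  0.    -1.   ] j [-0.39  0.59  0.29  1.27 -0.    1.09] w 0.0852 F [0.6 0.2 1.1]
opt 24 row [ 1.271 -0.091 -0.019  0.006 -1.873 -0.004] j6 1.09
opt 204 row [ 1.2710e+00 -9.1000e-02 -1.9000e-02  6.0000e-03  1.6127e+01  9.0000e-03] j6 1.09
```

View pics/top16.png

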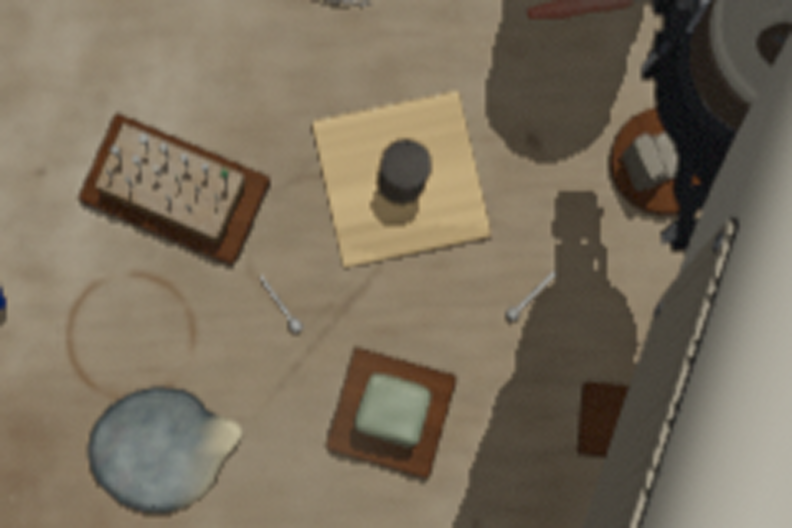

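All as planned. On to the saddle.

```bash
python3 -m handwheel '[[0.4,0,0,0,-0.9,0],[0.8,0,0,0,-1.87,0],[1.2,0,0,0,-1.87,0],[1.2,0,0,0,-1.87,0],[1.2,0,0,0,-1.87,0]]' 1;  python3 - <<'E'
from h import *
from workcell import bot
import pickle
st(bot)
c=bot.camera("wrist");cv2.imwrite(f"pics/w16.png",c["color"][:,:,::-1]);pickle.dump(c,open("pics/w16.pkl","wb"))
E
```

```text
clock: 32.92
eef_pos: [0.6058, -0.2735, 0.1386]
tool_rot: [-0.592, 0.387, -0.387, 0.592]
ft_force: [0.3, 0.8, 0.5]
grip_width: 0.0853
t 32.92 p [ 0.6058 -0.2735  0.1386] a 23.62 ydir [-0.  0. -1.] j [-0.42  0.62  0.34  1.3   0.    0.73] w 0.0853 F [0.3 0.8 0.5]
```

View pics/w16.png

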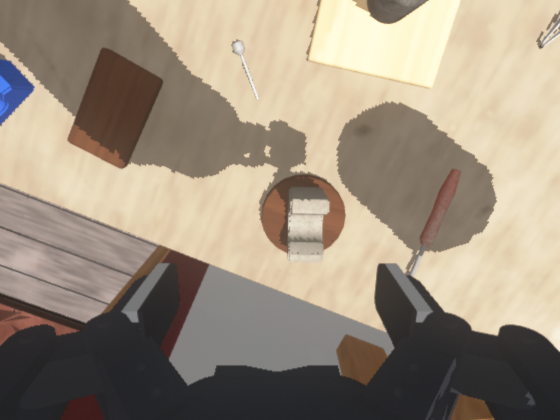

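```bash
python3 - <<'E'
import cv2
a=cv2.imread("pics/w16.png")
cv2.imwrite("pics/w16a.png",cv2.resize(a[165:275,250:355],None,fx=5.4,fy=5.4,interpolation=cv2.INTER_CUBIC))
E
```

```text
(no output)
```

View pics/w16a.png

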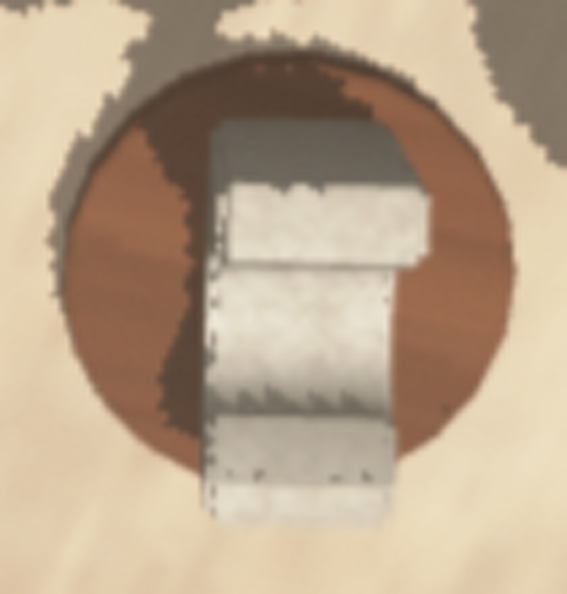

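```bash
python3 - <<'E'
from h import *
import pickle
np.set_printoptions(precision=4,suppress=True)
c=pickle.load(open("pics/w16.pkl","rb"));print(cen(c))
A=lambda p:(np.array(p,float)+.5)/5.4+[250,165]-.5
a=np.radians(23.62); Z=np.array([np.cos(a),np.sin(a)]); X=np.array([np.sin(a),-np.cos(a)])
o=np.array([.6058,-.2735])
def f(n,p,z):
    P=unproj(c,A(p),z)[:,:2]-o
    print(n,'X',P@X*1e3,'Z',P@Z*1e3)
f('base far',[(211,119),(385,120)],.012)
f('tall outer',[(232,186),(430,190)],.054)
f('tall inner',[(225,262),(427,266)],.054)
f('short outer top',[(210,526),(393,526)],.041)
f('short mid',[(208,483),(394,483)],.041)
f('short inner',[(208,415),(396,415)],.041)
from scipy.optimize import least_squares
P=unproj(c,A([(66,260),(80,205),(100,160),(200,62),(300,55),(380,80),(470,150),(514,265),(490,365),(420,450),(130,425)]),.012)[:,:2]
s=least_squares(lambda q:np.linalg.norm(P-q[:2],axis=1)-q[2],[.634,-.279,.036]).x;print(s,(s[:2]-o)@X,(s[:2]-o)@Z)
E
```

```text
[ 0.5762 -0.2057  0.2816]
base far X [-9.2988 -9.1653] Z [ 9.7021 36.3132]
tall outer X [-10.4061  -9.8878] Z [11.0357 36.9008]
tall inner X [0.0244 0.5545] Z [10.2597 36.9831]
short outer top X [44.8397 44.8086] Z [ 9.1861 35.9392]
short mid X [37.9755 37.945 ] Z [ 8.8217 35.8099]
short inner X [27.3274 27.2983] Z [ 8.71   35.6693]
[ 0.6327 -0.2798  0.0354] 0.01655486600904771 0.022159808380632334
```

```bash
python3 - <<'E'
from h import *
from workcell import bot
st(bot); go(bot,.6324,-.2771,.10,23.4)
E
```

```text
t 32.98 p [ 0.6058 -0.2734  0.1387] a 23.65 ydir [-0.  0. -1.] j [-0.42  0.62  0.34  1.3   0.    0.73] w 0.0852 F [ 0.2 -0.2  0.8]
opt 23.4 row [ 5.610e-01  1.547e+00  9.160e-01  1.000e-03  2.500e-02 -2.000e-03] j6 0.73
opt 203.4 row [ 5.6100e-01  1.5470e+00  9.1600e-01 -4.0000e-03 -1.7975e+01 -1.0000e-03] j6 0.73
```

```bash
python3 -m handwheel '[[0.2,0.2,0.3,0,0,0],[0.4,0.6,0.6,0,0,0],[0.56,1.2,0.92,0,0,0],[0.56,1.5,0.92,0,0,0],[0.56,1.5,0.92,0,0,0]]' 1;  python3 - <<'E'
from h import *
from workcell import bot
import pickle
c=bot.camera("wrist");cv2.imwrite(f"pics/w17.png",c["color"][:,:,::-1]);pickle.dump(c,open("pics/w17.pkl","wb"))
st(bot);go(bot,.6324,-.2771,.0145,23.4)
E
```

```text
clock: 33.6
eef_pos: [0.6316, -0.277, 0.0994]
tool_rot: [0.592, -0.388, 0.385, -0.592]
ft_force: [0.6, 0.2, -0.1]
grip_width: 0.0859
t 33.65 p [ 0.632  -0.2773  0.1005] a 23.71 ydir [-0.002  0.001 -1.   ] j [-0.41  0.7   0.38  1.26 -0.    0.74] w 0.0853 F [0.4 0.4 0.1]
opt 23.4 row [ 0.004  3.438  0.023  0.007  0.031 -0.007] j6 0.74
opt 203.4 row [ 4.0000e-03  3.4380e+00  2.3000e-02 -1.1000e-02 -1.7969e+01 -1.1000e-02] j6 0.74
```

View pics/w17.png

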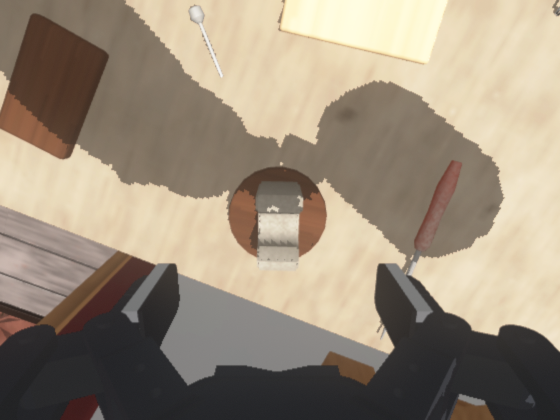

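```bash
python3 - <<'E'
from h import *
import pickle
c=pickle.load(open("pics/w17.pkl","rb"))
a=np.radians(23.6); Z=np.array([np.cos(a),np.sin(a)]); X=np.array([np.sin(a),-np.cos(a)])
for p in [(380,335),(400,290),(418,255),(455,165)]:
    P=unproj(c,p,.004)[0,:2]; d=P-[.6324,-.2771]; print(p,P,'X',d@X,'Z',d@Z)
E
```

```text
(380, 335) [ 0.75520851 -0.34358264] X 0.11008847780795972 Z 0.08592087734081773
(400, 290) [ 0.74926554 -0.29962283] X 0.06742608527200084 Z 0.09807423430773565
(418, 255) [ 0.74672226 -0.26723077] X 0.03672501532131215 Z 0.10871179326774899
(455, 165) [ 0.73482037 -0.1956188 ] X -0.03366243939960116 Z 0.126475126079828
```

Clear (≥85 mm). Descend and grip.

```bash
python3 -m handwheel '[[0,0.6,0,0,0,0],[0,1.4,0,0,0,0],[0,2.2,0,0,0,0],[0,3,0,0,0,0],[0,3.4,0,0,0,0]]' 1; python3 -m handwheel '[[0,0,0,0,0,0],[0,0,0,0,0,0],[0,0,0,0,0,0],[0,0,0,0,0,0],[0,0,0,0,0,0]]' -1; python3 - <<'E'
from h import *
from workcell import bot
c=bot.camera("wrist");cv2.imwrite(f"pics/w18.png",c["color"][:,:,::-1])
st(bot)
E
```

```text
clock: 34.28
eef_pos: [0.6314, -0.2771, 0.0145]
tool_rot: [0.592, -0.387, 0.386, -0.592]
ft_force: [0.4, -0.7, 0.2]
grip_width: 0.0853
clock: 34.9
eef_pos: [0.6333, -0.2779, 0.0177]
tool_rot: [-0.592, 0.386, -0.387, 0.592]
ft_force: [0.0, 0.0, 4.5]
grip_width: 0.0264
t 34.95 p [ 0.6334 -0.2779  0.0177] a 23.71 ydir [ 0.002 -0.001 -1.   ] j [-0.41  0.76  0.28  1.08 -0.    0.74] w 0.0262 F [-1.  -0.4  6.7]
```

View pics/w18.png

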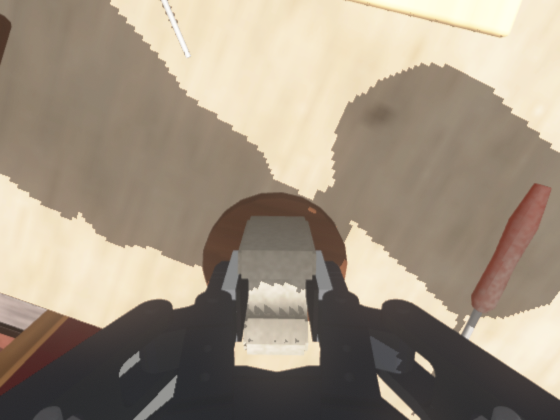

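```bash
python3 -m handwheel '[[0,-0.4,0,0,0,0],[0,-1,0,0,0,0],[0,-1.8,0,0,0,0],[0,-2.4,0,0,0,0],[0,-2.4,0,0,0,0]]' -1; python3 - <<'E'
from h import *
from workcell import bot
st(bot);go(bot,.4613,-.2567,.07,-5.1)
c=bot.camera("wrist");cv2.imwrite(f"pics/w19.png",c["color"][:,:,::-1])
E
```

```text
clock: 35.58
eef_pos: [0.6337, -0.278, 0.0785]
tool_rot: [-0.592, 0.385, -0.388, 0.592]
ft_force: [0.8, 0.3, -1.7]
grip_width: 0.0262
t 35.58 p [ 0.6337 -0.278   0.0785] a 23.71 ydir [ 0.003 -0.001 -1.   ] j [-0.41  0.71  0.35  1.2   0.    0.74] w 0.0262 F [ 0.8  0.3 -1.7]
opt -5.1 row [-3.555  0.313 -5.973 -0.018  2.881  0.012] j6 0.74
opt 174.9 row [ -3.555   0.313  -5.973   0.016 -15.119   0.025] j6 0.74
```

View pics/w19.png

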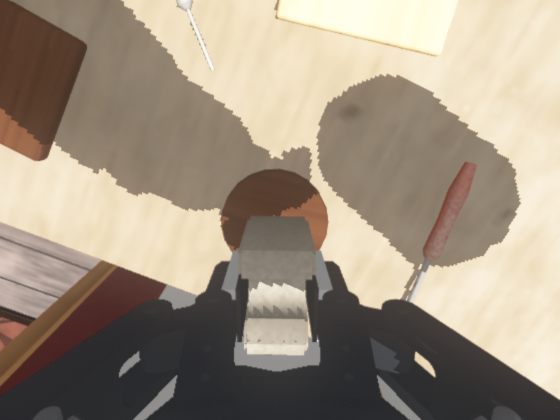

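```bash
python3 -m handwheel '[[-0.6,0,-1,0,0.5,0],[-1.4,0,-2.4,0,1.1,0],[-2.3,0,-3.9,0,1.8,0],[-3.1,0.1,-5.2,0,2.5,0],[-3.55,0.3,-5.97,0,2.88,0]]' -1; python3 -m handwheel '[[0,0,0,0,0,0],[0,0.2,0,0,0,0],[0,0.5,0,0,0,0],[0,0.5,0,0,0,0],[0,0.5,0,0,0,0]]' -1; python3 - <<'E'
from h import *
from workcell import bot
import pickle
c=bot.camera("wrist");cv2.imwrite(f"pics/w20.png",c["color"][:,:,::-1]);pickle.dump(c,open("pics/w20.pkl","wb"))
st(bot)
a=c["color"][:,:,::-1]
cv2.imwrite("pics/w20a.png",cv2.resize(a[170:370,200:360],None,fx=3.5,fy=3,interpolation=cv2.INTER_CUBIC))
E
```

```text
clock: 36.25
eef_pos: [0.4573, -0.2554, 0.068]
tool_rot: [-0.477, 0.523, -0.522, 0.476]
ft_force: [0.4, -0.0, -2.9]
grip_width: 0.0265
clock: 36.88
eef_pos: [0.4605, -0.2562, 0.056]
tool_rot: [-0.477, 0.522, -0.521, 0.477]
ft_force: [-0.4, -0.8, -2.3]
grip_width: 0.0263
t 36.92 p [ 0.4605 -0.2563  0.0562] a -5.07 ydir [-0.  0. -1.] j [-0.51  0.44 -0.2   0.93  0.    1.15] w 0.0265 F [-0.5 -1.3 -2.8]
```

View pics/w20.png

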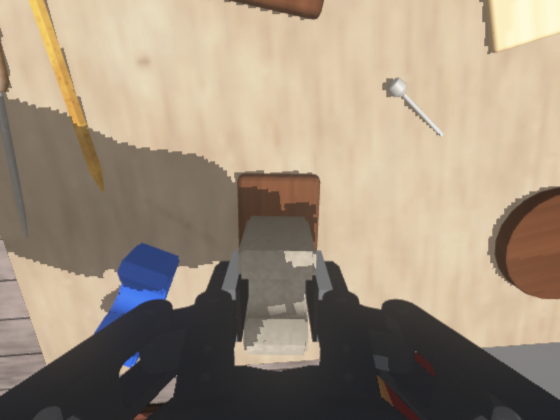

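View pics/w20a.png

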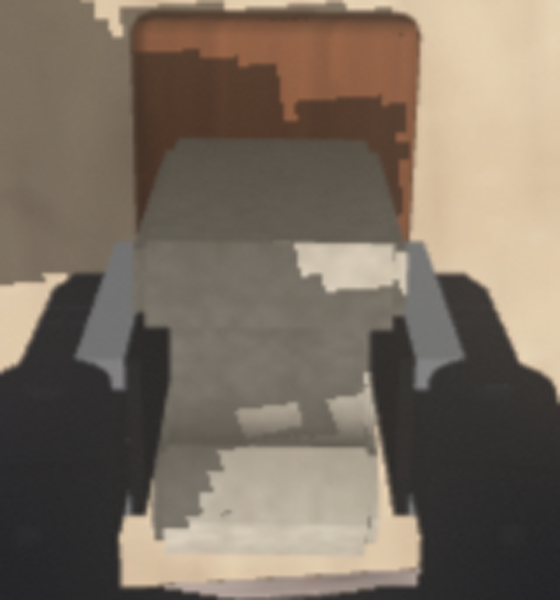

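```bash
python3 - <<'E'
from h import *
import pickle
np.set_printoptions(precision=1,suppress=True)
c=pickle.load(open("pics/w20.pkl","rb"))
A=lambda p:(np.array(p,float)+.5)/[3.5,3]+[200,170]-.5
a=np.radians(-5.07); Z=np.array([np.cos(a),np.sin(a)]); X=np.array([np.sin(a),-np.cos(a)])
o=np.array([.4605,-.2563])
def f(n,p,z):
    P=unproj(c,A(p),z)[:,:2]-o
    print(n,'X',P@X*1e3,'Z',P@Z*1e3)
f('rest far',[(133,14),(419,14)],.012)
f('rest side',[(136,150),(410,200)],.012)
f('saddle base far',[(178,138),(370,140)],.0505)
f('tall outer top',[(135,241),(408,243)],.0925)
f('short outer',[(155,552),(378,552)],.0795)
E
```

```text
rest far X [-36.2 -36.3] Z [-22.5  23.8]
rest side X [-9.   1.5] Z [-22.9  23.7]
saddle base far X [-24.4 -24.1] Z [-12.6  13.1]
tall outer top X [-26.  -25.8] Z [-13.6  13.3]
short outer X [28.4 28.3] Z [-14.4  13. ]
```

```bash
python3 -m handwheel '[[0.05,0.3,0.03,0,0,0],[0.05,0.7,0.03,0,0,0],[0.05,1.1,0.03,0,0,0],[0.05,1.4,0.03,0,0,0],[0.05,1.4,0.03,0,0,0]]' -1; python3 -m handwheel '[[0,0,0,0,0,0],[0,0.03,0,0,0,0],[0,0.06,0,0,0,0],[0,0.1,0,0,0,0],[0,0.1,0,0,0,0]]' -1; python3 - <<'E'
from h import *
from workcell import bot
st(bot)
E
```

```text
clock: 37.55
eef_pos: [0.46, -0.2572, 0.0203]
tool_rot: [-0.478, 0.522, -0.521, 0.477]
ft_force: [-0.6, -0.2, -1.8]
grip_width: 0.0262
clock: 38.17
eef_pos: [0.4608, -0.2575, 0.0188]
tool_rot: [-0.477, 0.522, -0.522, 0.477]
ft_force: [-0.3, 0.4, -2.7]
grip_width: 0.0262
t 38.17 p [ 0.4608 -0.2575  0.0188] a -5.09 ydir [-0.  0. -1.] j [-0.51  0.48 -0.24  0.85 -0.    1.15] w 0.0262 F [-0.3  0.4 -2.7]
```

```bash
python3 -m handwheel '[[0,0.02,0.01,0,0,0],[0,0.04,0.01,0,0,0],[0,0.05,0.01,0,0,0],[0,0.05,0.01,0,0,0],[0,0.05,0.01,0,0,0]]' -1; python3 - <<'E'
from h import *
from workcell import bot
st(bot)
E
```

```text
clock: 38.8
eef_pos: [0.4611, -0.2576, 0.0177]
tool_rot: [0.477, -0.522, 0.522, -0.477]
ft_force: [-0.4, 0.1, 0.8]
grip_width: 0.0265
t 38.8 p [ 0.4611 -0.2576  0.0177] a -5.09 ydir [ 0. -0. -1.] j [-0.51  0.49 -0.24  0.84  0.    1.15] w 0.0265 F [-0.4  0.1  0.8]
```

```bash
python3 -m handwheel '[[0,0,0,0,0,0],[0,0,0,0,0,0],[0,0,0,0,0,0],[0,0,0,0,0,0],[0,0,0,0,0,0]]' 0.1; python3 -m handwheel '[[0,-0.8,0,0,0,0],[0,-2,0,0,0,0],[0,-3,0,0,0,0],[0,-4,0,0,0,0],[0,-4.6,0,0,0,0]]' 0.1; python3 - <<'E'
from h import *
from workcell import bot
import pickle
c=bot.camera("wrist");cv2.imwrite(f"pics/w21.png",c["color"][:,:,::-1]);pickle.dump(c,open("pics/w21.pkl","wb"))
st(bot);go(bot,.621,-.1062,.135,-45)
a=c["color"][:,:,::-1]
cv2.imwrite("pics/w21a.png",cv2.resize(a[130:260,220:340],None,fx=4.5,fy=4.5,interpolation=cv2.INTER_CUBIC))
E
```

```text
clock: 39.42
eef_pos: [0.4611, -0.2576, 0.0176]
tool_rot: [0.477, -0.522, 0.522, -0.477]
ft_force: [-0.3, 0.3, -0.1]
grip_width: 0.0467
clock: 40.05
eef_pos: [0.4616, -0.2579, 0.1339]
tool_rot: [0.477, -0.521, 0.522, -0.477]
ft_force: [0.4, -0.1, -0.6]
grip_width: 0.047
t 40.1 p [ 0.4624 -0.2583  0.1355] a -5.09 ydir [ 0.004 -0.002 -1.   ] j [-0.51  0.36 -0.09  1.12  0.    1.15] w 0.0467 F [0.8 0.7 1. ]
opt -45 row [-6.624e+00  3.000e-02  5.781e+00 -2.500e-02  3.991e+00  2.000e-03] j6 1.15
opt 135 row [-6.6240e+00  3.0000e-02  5.7810e+00  2.0000e-03 -1.4009e+01  3.2000e-02] j6 1.15
```

View pics/w21a.png

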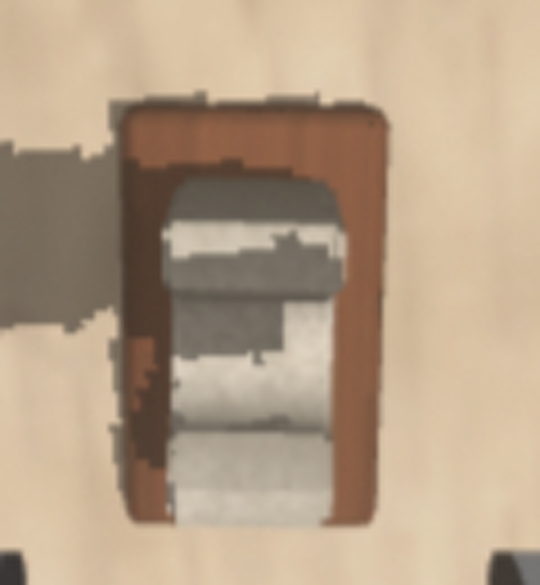

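```bash
python3 - <<'E'
from h import *
import pickle
np.set_printoptions(precision=1,suppress=True)
c=pickle.load(open("pics/w21.pkl","rb"))
A=lambda p:(np.array(p,float)+.5)/4.5+[220,130]-.5
a=np.radians(-5.07); Z=np.array([np.cos(a),np.sin(a)]); X=np.array([np.sin(a),-np.cos(a)])
o=np.array([.4610,-.2602])
def f(n,p,z):
    P=unproj(c,A(p),z)[:,:2]-o
    print(n,'X',P@X*1e3,'Z',P@Z*1e3)
f('rest far',[(120,104),(388,104)],.012)
f('rest near',[(128,523),(376,524)],.012)
f('saddle base far',[(178,181),(328,182)],.012)
f('tall outer top',[(165,222),(345,224)],.054)
f('tall inner top',[(165,292),(342,292)],.054)
f('short inner',[(171,434),(332,431)],.041)
f('short outer',[(172,524),(330,524)],.041)
E
```

```text
rest far X [-39.9 -39.9] Z [-23.7  23.2]
rest near X [39.6 39.8] Z [-24.3  23. ]
saddle base far X [-26.3 -26.1] Z [-13.8  12.9]
tall outer top X [-28.  -27.7] Z [-13.7  13.5]
tall inner top X [-17.1 -17.1] Z [-13.8  13.2]
short inner X [10.8 10.3] Z [-14.1  12.7]
short outer X [27.1 27.1] Z [-14.2  12.6]
```

```bash
python3 -m handwheel '[[-1,0,0.9,0,0.7,0],[-2.6,0,2.3,0,1.6,0],[-4.4,0,3.8,0,2.6,0],[-5.9,0,5.2,0,3.5,0],[-6.6,0,5.76,0,3.98,0]]' 1; python3 -m handwheel '[[0,0,0,0,0,0],[0,0,0,0,0,0],[0,0,0,0,0,0],[0,0,0,0,0,0],[0,0,0,0,0,0]]' 1; python3 - <<'E'
from h import *
from workcell import bot
import pickle
c=bot.camera("wrist");cv2.imwrite(f"pics/w22.png",c["color"][:,:,::-1]);pickle.dump(c,open("pics/w22.pkl","wb"))
st(bot);go(bot,.621,-.1062,.022,-45)
E
```

```text
clock: 40.72
eef_pos: [0.6206, -0.1035, 0.1311]
tool_rot: [-0.271, 0.653, -0.653, 0.271]
ft_force: [0.4, -0.3, -0.5]
grip_width: 0.0857
clock: 41.35
eef_pos: [0.6189, -0.1066, 0.1328]
tool_rot: [0.271, -0.653, 0.653, -0.271]
ft_force: [-0.0, 0.3, -0.6]
grip_width: 0.0855
t 41.4 p [ 0.619  -0.1065  0.1328] a -44.93 ydir [ 0. -0. -1.] j [-0.17  0.55  0.2   1.23 -0.    2.18] w 0.0853 F [ 0.  -0.3  1.2]
opt -45 row [-6.600e-02  4.431e+00  4.800e-02 -1.000e-03  7.000e-03 -1.000e-03] j6 2.18
opt 135 row [-6.6000e-02  4.4310e+00  4.8000e-02 -1.0000e-03 -1.7993e+01  2.0000e-03] j6 2.18
```

View pics/w22.png

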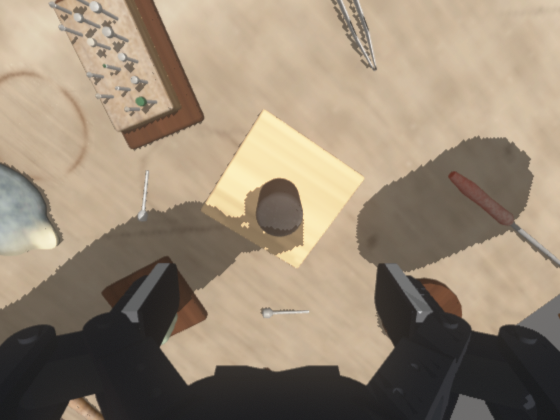

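```bash
python3 -m handwheel '[[-0.06,0.6,0.05,0,0,0],[-0.06,1.6,0.05,0,0,0],[-0.06,2.8,0.05,0,0,0],[-0.06,4,0.05,0,0,0],[-0.06,4.4,0.05,0,0,0]]' 1; python3 -m handwheel '[[0,0,0,0,0,0],[0,0,0,0,0,0],[0,0,0,0,0,0],[0,0,0,0,0,0],[0,0,0,0,0,0]]' -1;  python3 - <<'E'
from h import *
from workcell import bot
st(bot)
E
python3 -m handwheel '[[0,-0.4,0,0,0,0],[0,-1,0,0,0,0],[0,-1.8,0,0,0,0],[0,-2.4,0,0,0,0],[0,-2.4,0,0,0,0]]' -1; python3 - <<'E'
from h import *
from workcell import bot
st(bot);go(bot,.6332,-.2798,.075,-45)
E
```

```text
clock: 42.02
eef_pos: [0.6188, -0.1054, 0.0192]
tool_rot: [-0.273, 0.654, -0.652, 0.27]
ft_force: [-0.6, -0.3, 0.6]
grip_width: 0.0851
clock: 42.65
eef_pos: [0.6223, -0.106, 0.0243]
tool_rot: [0.27, -0.652, 0.654, -0.272]
ft_force: [-0.6, 1.1, 6.0]
grip_width: 0.0309
t 42.65 p [ 0.6223 -0.106   0.0243] a -44.89 ydir [ 0.003 -0.    -1.   ] j [-0.17  0.65  0.07  0.99  0.    2.19] w 0.0309 F [-0.6  1.1  6. ]
clock: 43.28
eef_pos: [0.6224, -0.1061, 0.0846]
tool_rot: [0.27, -0.652, 0.654, -0.272]
ft_force: [-0.1, 0.0, -0.9]
grip_width: 0.0314
t 43.27 p [ 0.6224 -0.1061  0.0846] a -44.89 ydir [ 0.004 -0.001 -1.   ] j [-0.17  0.59  0.14  1.12 -0.    2.19] w 0.0314 F [-0.1  0.  -0.9]
opt -45 row [ 4.619  0.391  5.208 -0.018  0.011 -0.012] j6 2.19
opt 135 row [  4.619   0.391   5.208  -0.019 -17.989   0.028] j6 2.19
```

```bash
python3 -m handwheel '[[0.7,0,0.8,0,0,0],[1.8,0,2.1,0,0,0],[3,0,3.4,0,0,0],[4.1,0,4.6,0,0,0],[4.62,0.4,5.2,0,0,0]]' -1; python3 -m handwheel '[[0,0,0,0,0,0],[0,0.3,0,0,0,0],[0,0.8,0,0,0,0],[0,1,0,0,0,0],[0,1,0,0,0,0]]' -1; python3 - <<'E'
from h import *
from workcell import bot
import pickle
c=bot.camera("wrist");cv2.imwrite(f"pics/w23.png",c["color"][:,:,::-1]);pickle.dump(c,open("pics/w23.pkl","wb"))
st(bot);go(bot,.6332,-.2798,.031,-45)
a=c["color"][:,:,::-1]
cv2.imwrite("pics/w23a.png",cv2.resize(a[180:370,180:380],None,fx=3,fy=3,interpolation=cv2.INTER_CUBIC))
E
```

```text
clock: 43.9
eef_pos: [0.6316, -0.2818, 0.0722]
tool_rot: [0.27, -0.653, 0.654, -0.271]
ft_force: [0.5, 1.1, -2.3]
grip_width: 0.0312
clock: 44.52
eef_pos: [0.6313, -0.2784, 0.0467]
tool_rot: [-0.272, 0.653, -0.652, 0.271]
ft_force: [0.3, -0.5, -0.7]
grip_width: 0.0309
t 44.58 p [ 0.6316 -0.2788  0.0473] a -44.85 ydir [-0.  0. -1.] j [-0.42  0.74  0.31  1.15  0.    1.94] w 0.0311 F [-0.9 -0.4 -0.3]
opt -45 row [-0.017  0.653  0.071  0.003  0.015  0.001] j6 1.94
opt 135 row [-1.7000e-02  6.5300e-01  7.1000e-02  2.0000e-03 -1.7985e+01 -4.0000e-03] j6 1.94
```

View pics/w23a.png

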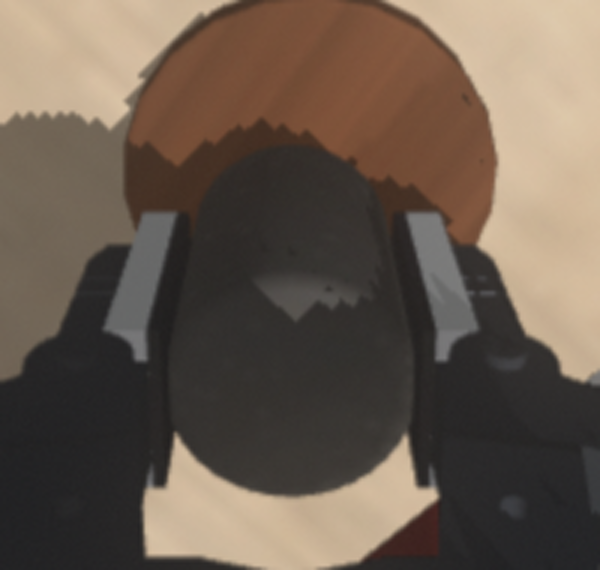

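```bash
python3 - <<'E'
from h import *
import pickle
from scipy.optimize import least_squares
np.set_printoptions(precision=1,suppress=True)
c=pickle.load(open("pics/w23.pkl","rb"))
A=lambda p:(np.array(p,float)+.5)/3+[180,180]-.5
a=np.radians(-44.9); Z=np.array([np.cos(a),np.sin(a)]); X=np.array([np.sin(a),-np.cos(a)])
o=np.array([.6316,-.2788])
def f(n,p,z):
    P=unproj(c,A(p),z)[:,:2]-o
    print(n,'X',P@X*1e3,'Z',P@Z*1e3)
P=unproj(c,A([(125,160),(135,110),(180,45),(232,8),(400,16),(450,55),(485,105),(497,160),(484,235),(135,228)]),.012)[:,:2]
s=least_squares(lambda q:np.linalg.norm(P-q[:2],axis=1)-.036,[.634,-.279]);s2=least_squares(lambda q:np.linalg.norm(P-q[:2],axis=1)-q[2],[.634,-.279,.036])
for q in(s.x,s2.x): d=q[:2]-o; print(q*1e3,'X',d@X*1e3,'Z',d@Z*1e3)
f('foot far',[(295,146)],.029); f('rim near',[(292,496)],.081); f('rim sides',[(168,372),(413,372)],.081)
E
```

```text
[ 633.3 -280.9] X 0.31268091920909 Z 2.6537255446832386
[ 633.7 -280.5   35.5] X -0.2888289618703224 Z 2.6550478496500083
foot far X [-13.1] Z [-0.4]
rim near X [15.4] Z [-0.8]
rim sides X [-2.9 -3. ] Z [-16.2  14.1]
```

```bash
python3 -m handwheel '[[-0.03,0.1,0.1,0,0,0],[-0.03,0.3,0.1,0,0,0],[-0.03,0.5,0.1,0,0,0],[-0.03,0.55,0.1,0,0,0],[-0.03,0.55,0.1,0,0,0]]' -1; python3 -m handwheel '[[0,0,0,0,0,0],[0,0.03,0,0,0,0],[0,0.06,0,0,0,0],[0,0.08,0,0,0,0],[0,0.08,0,0,0,0]]' -1; python3 - <<'E'
from h import *
from workcell import bot
import pickle
c=bot.camera("wrist");cv2.imwrite(f"pics/w24.png",c["color"][:,:,::-1]);pickle.dump(c,open("pics/w24.pkl","wb"))
st(bot)
a=c["color"][:,:,::-1]
cv2.imwrite("pics/w24a.png",cv2.resize(a[180:370,180:380],None,fx=3,fy=3,interpolation=cv2.INTER_CUBIC))
E
```

```text
clock: 45.2
eef_pos: [0.6337, -0.2806, 0.0335]
tool_rot: [-0.271, 0.653, -0.653, 0.271]
ft_force: [-0.3, -0.4, -1.0]
grip_width: 0.0308
clock: 45.82
eef_pos: [0.6339, -0.2806, 0.0318]
tool_rot: [-0.271, 0.653, -0.653, 0.271]
ft_force: [-0.3, -0.4, -0.8]
grip_width: 0.0311
t 45.88 p [ 0.634  -0.2806  0.0318] a -44.89 ydir [-0.  0. -1.] j [-0.42  0.75  0.3   1.12  0.    1.94] w 0.0312 F [ 0.2  0.1 -1.1]
```

View pics/w24a.png

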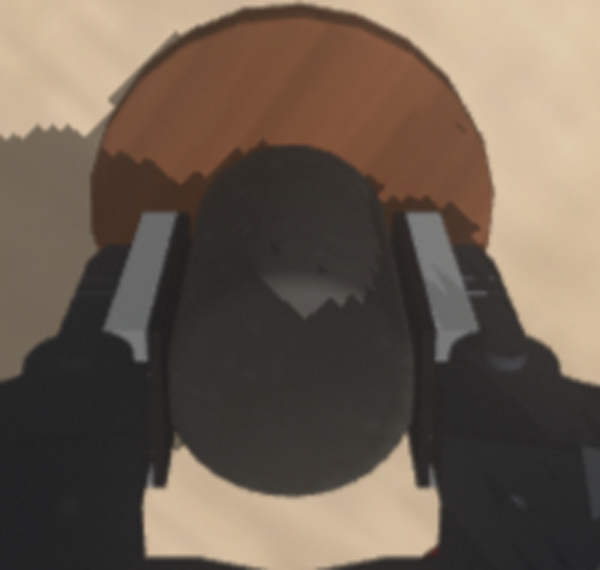

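```bash
python3 -m handwheel '[[0,0.02,0,0,0,0],[0,0.04,0,0,0,0],[0,0.06,0,0,0,0],[0,0.06,0,0,0,0],[0,0.06,0,0,0,0]]' -1; python3 - <<'E'
from h import *
from workcell import bot
st(bot)
E
```

```text
clock: 46.5
eef_pos: [0.634, -0.2807, 0.0304]
tool_rot: [0.271, -0.653, 0.653, -0.271]
ft_force: [-0.4, 0.1, 0.4]
grip_width: 0.0309
t 46.5 p [ 0.634  -0.2807  0.0304] a -44.89 ydir [ 0. -0. -1.] j [-0.42  0.76  0.3   1.12 -0.    1.94] w 0.0309 F [-0.4  0.1  0.4]
```

```bash
python3 -m handwheel '[[0,0.02,0,0,0,0],[0,0.02,0,0,0,0],[0,0.02,0,0,0,0],[0,0.02,0,0,0,0],[0,0.02,0,0,0,0]]' -1; python3 -m handwheel '[[0,0,0,0,0,0],[0,0,0,0,0,0],[0,0,0,0,0,0],[0,0,0,0,0,0],[0,0,0,0,0,0]]' 0.5; python3 -m handwheel '[[0,-0.8,0,0,0,0],[0,-2,0,0,0,0],[0,-3,0,0,0,0],[0,-4,0,0,0,0],[0,-4.5,0,0,0,0]]' 0.5; python3 - <<'E'
from h import *
from workcell import bot
import pickle
c=bot.camera("wrist");cv2.imwrite(f"pics/w25.png",c["color"][:,:,::-1]);pickle.dump(c,open("pics/w25.pkl","wb"))
st(bot);go(bot,.50,-.16,.25,-17)
a=c["color"][:,:,::-1]
cv2.imwrite("pics/w25a.png",cv2.resize(a[140:280,210:350],None,fx=4,fy=4,interpolation=cv2.INTER_CUBIC))
E
```

```text
clock: 47.12
eef_pos: [0.6339, -0.2807, 0.0304]
tool_rot: [0.271, -0.653, 0.653, -0.271]
ft_force: [-2.7, 0.8, 5.2]
grip_width: 0.0315
clock: 47.75
eef_pos: [0.634, -0.2806, 0.0297]
tool_rot: [-0.271, 0.653, -0.653, 0.271]
ft_force: [-1.1, 0.4, -0.6]
grip_width: 0.0639
clock: 48.38
eef_pos: [0.6347, -0.281, 0.1442]
tool_rot: [0.271, -0.652, 0.654, -0.272]
ft_force: [0.3, 0.1, -0.1]
grip_width: 0.0642
t 48.42 p [ 0.6351 -0.2811  0.1455] a -44.89 ydir [ 0.004 -0.002 -1.   ] j [-0.42  0.68  0.46  1.35  0.    1.94] w 0.0641 F [ 0.1 -0.8  1.1]
opt -17 row [ 3.750e-01 -4.212e+00 -7.232e+00 -2.500e-02 -2.789e+00 -3.000e-03] j6 1.94
opt 163 row [ 3.7500e-01 -4.2120e+00 -7.2320e+00  4.0000e-03  1.5211e+01 -3.4000e-02] j6 1.94
```

View pics/w25a.png

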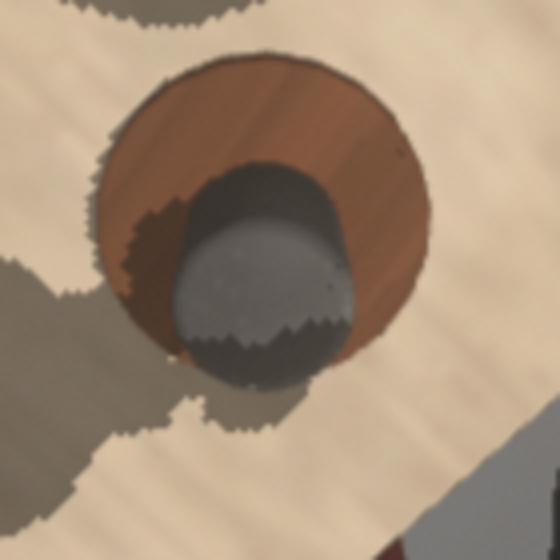

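```bash
python3 - <<'E'
from h import *
import pickle
from scipy.optimize import least_squares
c=pickle.load(open("pics/w25.pkl","rb"))
A=lambda p:(np.array(p,float)+.5)/4+[210,140]-.5
def circ(p,z,r):
    P=unproj(c,A(p),z)[:,:2]
    return least_squares(lambda q:np.linalg.norm(P-q[:2],axis=1)-q[2],[.634,-.279,r]).x
print('rest',circ([(97,205),(110,140),(160,85),(230,56),(300,56),(360,86),(410,140),(430,210),(415,275),(380,335),(130,310)],.012,.036))
print('drum',circ([(174,300),(185,345),(215,378),(262,391),(310,380),(342,345),(354,300),(340,255),(300,228),(264,219),(215,235)],.064,.0165))
E
python3 -m handwheel '[[0,-0.6,-0.5,0,0,0],[0,-1.5,-1.6,0,-0.6,0],[0.1,-2.5,-3.2,0,-1.4,0],[0.2,-3.5,-5,0,-2.2,0],[0.37,-4.2,-6.6,0,-2.7,0]]' 1; python3 -m handwheel '[[0,0,-1,0,0,0],[0,0,-2,0,0,0],[0,0,-3,0,0,0],[0,0,-4,0,0,0],[0,0,-4,0,0,0]]' 1;python3 - <<'E'
from h import *
from workcell import bot
import pickle
st(bot)
for n in("wrist","top","side"):
  c=bot.camera(n);cv2.imwrite(f"pics/{n}26.png",c["color"][:,:,::-1]);pickle.dump(c,open(f"pics/{n}26.pkl","wb"))
E
```

```text
rest [ 0.63412912 -0.27972529  0.03550542]
drum [ 0.63305103 -0.28136836  0.01583515]
clock: 49.05
eef_pos: [0.5086, -0.1692, 0.248]
tool_rot: [-0.417, 0.571, -0.571, 0.417]
ft_force: [-0.2, -0.1, 0.6]
grip_width: 0.085
clock: 49.68
eef_pos: [0.4133, -0.1391, 0.2472]
tool_rot: [-0.416, 0.572, -0.571, 0.416]
ft_force: [0.7, -0.7, 0.1]
grip_width: 0.0852
t 49.67 p [ 0.4133 -0.1391  0.2472] a -17.87 ydir [-0.001  0.    -1.   ] j [-0.32  0.11 -0.12  1.35  0.    1.56] w 0.0852 F [ 0.7 -0.7  0.1]
```

View pics/wrist26.png

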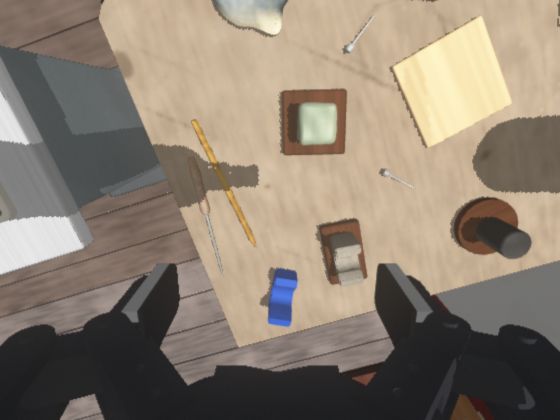

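View pics/side26.png

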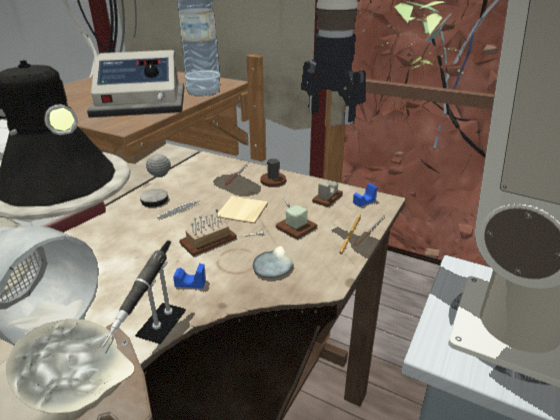

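View pics/top26.png

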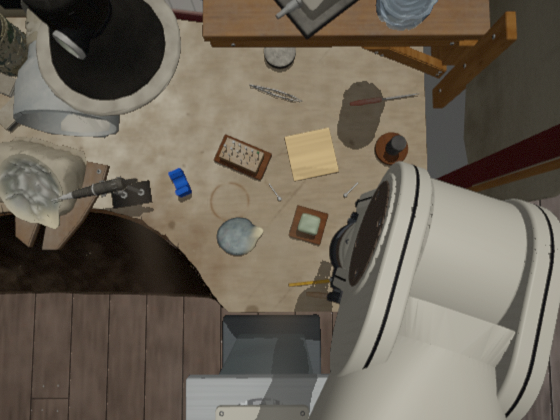

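```bash
python3 - <<'E'
import cv2
a=cv2.imread("pics/top26.png")
x=cv2.resize(a[125:175,365:415],None,fx=8,fy=8,interpolation=cv2.INTER_CUBIC)
y=cv2.resize(a[200:250,284:334],None,fx=8,fy=8,interpolation=cv2.INTER_CUBIC)
import numpy as np
cv2.imwrite("pics/top26a.png",np.hstack([x,y]))
w=cv2.imread("pics/wrist26.png")
cv2.imwrite("pics/w26a.png",np.hstack([cv2.resize(w[190:265,450:535],(0,0),fx=5,fy=5,interpolation=cv2.INTER_CUBIC),cv2.resize(w[85:160,275:350],(0,0),fx=5,fy=5,interpolation=cv2.INTER_CUBIC)]))
E
```

```text
(no output)
```

View pics/top26a.png

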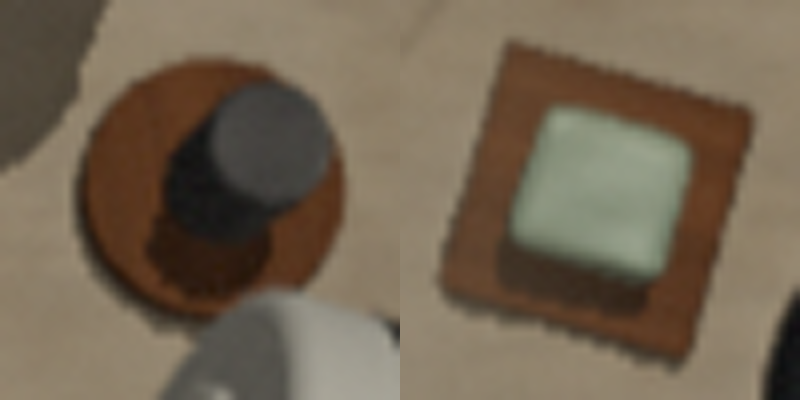

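View pics/w26a.png

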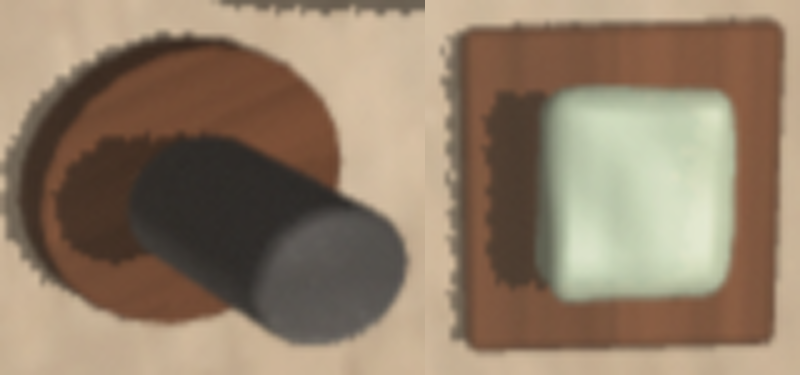

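```bash
python3 - <<'E'
from h import *
import pickle
from scipy.optimize import least_squares
np.set_printoptions(precision=4,suppress=True)
t=pickle.load(open("pics/top26.pkl","rb"));w=pickle.load(open("pics/wrist26.pkl","rb"))
print(np.abs(np.array(t["tvec"])-TOP["tvec"]).max())
T=lambda p,o:(np.array(p,float)+.5)/8+o-.5
W=lambda p,o:(np.array(p,float)+.5)/5+o-.5
def circ(c,p,z,r):
    P=unproj(c,p,z)[:,:2]
    return least_squares(lambda q:np.linalg.norm(P-q[:2],axis=1)-r,[.634,-.279]).x
print('top rest',circ(t,T([(84,180),(100,120),(145,75),(215,58),(270,72),(335,135),(346,190),(335,240),(310,280),(95,240)],[365,125]),.012,.0358))
print('top drum',circ(t,T([(212,145),(225,105),(270,82),(315,100),(333,140),(320,185),(270,208),(230,190)],[365,125]),.064,.0163))
print('wr rest',circ(w,W([(42,200),(60,150),(100,95),(150,62),(210,45),(270,55),(320,95),(340,160),(60,285),(100,310),(165,324),(220,312)],[450,190]),.012,.0358))
print('wr drum top',circ(w,W([(253,285),(270,325),(320,343),(375,320),(406,265),(390,225),(340,208),(290,235)],[450,190]),.064,.0163))
def m(c,p,z): return unproj(c,p,z)[:,:2].mean(0)
print('top sq',m(t,T([(108,40),(355,110),(288,360),(42,285)],[284,200]),.012),'glass',m(t,T([(145,100),(297,145),(262,282),(108,250)],[284,200]),.045))
print('wr sq',m(w,W([(36,28),(357,20),(348,342),(40,350)],[275,85]),.012),'glass',m(w,W([(118,88),(309,88),(305,298),(112,300)],[275,85]),.043))
E
```

```text
4.764231363585392e-09
top rest [ 0.6332 -0.2794]
top drum [ 0.6318 -0.2808]
wr rest [ 0.6333 -0.2809]
wr drum top [ 0.6316 -0.2806]
top sq [ 0.4689 -0.0987] glass [ 0.4682 -0.098 ]
wr sq [ 0.4681 -0.0989] glass [ 0.4681 -0.0985]
```

```bash
python3 - <<'E'
from workcell import bot
print(bot.job_done())
E
```

```text
the job is handed in; nothing more can be done
None
```

All four things are back on their own rests and the job is handed in at about 50 s of the 138 s. I put the glass on the plywood board first, moved the bur stand to the long rest, then set the glass on the square rest. I did the same with the drum and saddle block: drum to the board, saddle to the short rest, drum to the round rest.

My last checks, from the wrist and top cameras:

| Thing | Offset from the middle of its rest | Alignment |
|---|---|---|
| Bur stand | about 1 mm | sides within about half a degree |
| Saddle block | under 1 mm | sides within about 1° |
| Glass lump | about 1 mm (0.4 and 1.0 mm by the two cameras) | not needed |
| Drum | about 2 mm (1.7 to 2.0 mm over three views) | not needed |

- **Drum:** it is the least well centred. I left it, because another grasp would have risked more than it gained.
- **Camera disagreement:** the cameras differ by 1 to 2 mm on where the rests lie, which is within the calibration stated.
- **Safety:** nothing tipped or fell, and the measured wrist force stayed under about 7 N. I didn't touch the blue look-alikes, and the gripper was about 0.25 m above the bench, clear of everything, at hand-in.

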